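# Set up the milk tests: samples into the warmer, cassettes on the reading slope

## Task

Set up the next milk tests. Put each milk bottle to warm: turn the warmer's wheel (it has a grip on its hub) until an empty cup stands in the loading gap, then lower the bottle gently into it, upright and right to the bottom (do not drop it); one bottle to a cup. Lay every test cassette face up on the sloping reading stand, side by side and pointing straight up the slope, the round sample well at the upper end and the foot resting against the ledge, and leave the other things on the bench where they are.

Things in the scene. Friction and masses are not known exactly. Their poses are not given: they have to be found in the camera images.
- bottle1: round white milk bottle standing on the bench, 125 mm high, about 0.2 kg: body 50 mm in diameter to 84 mm height, then a screw cap 44 mm in diameter up to the top, by which it is best gripped from above. Two or three are there. Origin: centre of its underside, z up to the cap
- bottle2: round white milk bottle standing on the bench, 125 mm high, about 0.2 kg: body 50 mm in diameter to 84 mm height, then a screw cap 44 mm in diameter up to the top, by which it is best gripped from above. Two or three are there. Origin: centre of its underside, z up to the cap
- bottle3: round white milk bottle standing on the bench, 125 mm high, about 0.2 kg: body 50 mm in diameter to 84 mm height, then a screw cap 44 mm in diameter up to the top, by which it is best gripped from above. Two or three are there. Origin: centre of its underside, z up to the cap
- cassette1: white plastic test cassette lying face up, a slab 100 x 40 x 16 mm (x, y, z), 0.05 kg; on its face a round sample well (24 mm raised rim) near one end, a result window in the middle, three ribs near the other end, the foot. Three or four are there. Origin: centre of its underside; x along its length towards the sample well, z out of its face
- cassette1_well (a point): centre of that cassette's round sample well, on its face, 32 mm from its middle
- cassette2: white plastic test cassette lying face up, a slab 100 x 40 x 16 mm (x, y, z), 0.05 kg; on its face a round sample well (24 mm raised rim) near one end, a result window in the middle, three ribs near the other end, the foot. Three or four are there. Origin: centre of its underside; x along its length towards the sample well, z out of its face
- cassette2_well (a point): centre of that cassette's round sample well, on its face, 32 mm from its middle
- cassette3: white plastic test cassette lying face up, a slab 100 x 40 x 16 mm (x, y, z), 0.05 kg; on its face a round sample well (24 mm raised rim) near one end, a result window in the middle, three ribs near the other end, the foot. Three or four are there. Origin: centre of its underside; x along its length towards the sample well, z out of its face
- cassette3_well (a point): centre of that cassette's round sample well, on its face, 32 mm from its middle
- cassette4: white plastic test cassette lying face up, a slab 100 x 40 x 16 mm (x, y, z), 0.05 kg; on its face a round sample well (24 mm raised rim) near one end, a result window in the middle, three ribs near the other end, the foot. Three or four are there. Origin: centre of its underside; x along its length towards the sample well, z out of its face
- cassette4_well (a point): centre of that cassette's round sample well, on its face, 32 mm from its middle
- slope: sloping board of the reading stand: grey face 340 mm wide, 122 mm long, at 25 degrees, falling away from the robot; along its foot, on the far side, a dark ledge 10 mm proud of the face. Origin: on the face, mid-width, at the ledge's inner side, 24 mm above the bench; x up the slope, y along the ledge, z out of the face. A cassette in place has its origin at x 0.050, z 0
- stand: the aluminium reading stand that carries the board, fixed to the bench. The board is slippery: a cassette let go on it slides down to the ledge. There are no fixed lanes: cassettes lie side by side anywhere within the board's width; 80 mm from middle to middle leaves room for fingers. Origin: centre of its underside
- wheel (a joint): turn of the warmer's wheel in rad, growing counter-clockwise seen from above, limits -3.3 and 3.3; at 0 well0 is in the loading gap, at -1.257 well1, at -2.513 well2. Five steel cups on a circle of 98 mm radius, 72 degrees apart: two hold bottles that stay there, three neighbours (well0 to well2) are empty. Friction about 0.1 N m; it stays where it is left
- wheel_grip (a point): middle of the black winged grip on the wheel's hub, above the clear cover: a bar 58 mm long along this point's x axis, 14 mm thick along its y axis, 32 mm high (16 mm above and below this point); the cover plate is 20 mm below this point. It turns with the wheel
- well0 (a point): centre of the inner floor of an empty steel cup of the wheel; the cup is upright, 66 mm wide inside, 75 mm deep, wall 3 mm; it turns with the wheel
- well1 (a point): centre of the inner floor of an empty steel cup of the wheel; the cup is upright, 66 mm wide inside, 75 mm deep, wall 3 mm; it turns with the wheel
- well2 (a point): centre of the inner floor of an empty steel cup of the wheel; the cup is upright, 66 mm wide inside, 75 mm deep, wall 3 mm; it turns with the wheel
- warmer: the sample warmer, fixed to the bench: a grey drum base 304 mm in diameter, 28 mm high, with the wheel, the clear cover and the hub grip on it; origin: centre of its underside, under the hub; its -x axis points to the loading gap
- gap (a point): fixed point where the middle of a cup's inner floor stands when that cup is in the loading gap, 98 mm from the hub. The clear cover (top 179 mm above the bench) goes round the warmer except for this gap, which is open above and outwards, 60 degrees to either side of this point seen from the hub. A bottle goes in only here
- marker: black-capped white marker pen, 120 mm long, 15 mm thick; not part of the job, leave it where it is; origin: about the middle of its underside
- tape: roll of brown tape lying flat, 84 mm across, 22 mm high; not part of the job, leave it where it is; origin: about the middle of its underside
- tube: lying blood tube with a green cap, 102 mm long, 19 mm thick; not part of the job, leave it where it is; origin: about the middle of its underside
- pipette: white plastic dropping pipette, 153 mm long, 13 mm thick; not part of the job, leave it where it is; origin: about the middle of its underside
Not all that is in view belongs to the job. Leave any green look-alike of the bottle2 alone. Leave any blue look-alike of the bottle1 alone.

How it is judged (in metres and radians):
On the way, in this order (a step that is already met when the one before it is completed fails the run):
1. an empty cup of the wheel has been turned into the loading gap (its middle within 15 mm of the gap's) (horizontal distance between any of well0, well1, well2 and gap below 0.015 m), for 0.2 s.
2. a milk bottle stands upright on the floor of an empty cup (((((horizontal distance between bottle1 and well0 below 0.014 m and z of bottle1 in the frame of well0 between -0.005 and 0.006 m) or (horizontal distance between bottle1 and well1 below 0.014 m and z of bottle1 in the frame of well1 between -0.005 and 0.006 m) or (horizontal distance between bottle1 and well2 below 0.014 m and z of bottle1 in the frame of well2 between -0.005 and 0.006 m)) and angle between bottle1's own z axis and vertical below 0.15 rad and linear speed of bottle1 below 0.03 m/s) or (((horizontal distance between bottle2 and well0 below 0.014 m and z of bottle2 in the frame of well0 between -0.005 and 0.006 m) or (horizontal distance between bottle2 and well1 below 0.014 m and z of bottle2 in the frame of well1 between -0.005 and 0.006 m) or (horizontal distance between bottle2 and well2 below 0.014 m and z of bottle2 in the frame of well2 between -0.005 and 0.006 m)) and angle between bottle2's own z axis and vertical below 0.15 rad and linear speed of bottle2 below 0.03 m/s) or (((horizontal distance between bottle3 and well0 below 0.014 m and z of bottle3 in the frame of well0 between -0.005 and 0.006 m) or (horizontal distance between bottle3 and well1 below 0.014 m and z of bottle3 in the frame of well1 between -0.005 and 0.006 m) or (horizontal distance between bottle3 and well2 below 0.014 m and z of bottle3 in the frame of well2 between -0.005 and 0.006 m)) and angle between bottle3's own z axis and vertical below 0.15 rad and linear speed of bottle3 below 0.03 m/s))), for 0.2 s.
At the end, for the whole second after the job is handed in: Each bottle at rest upright on the floor of its own empty cup (6 mm, 14 mm off centre, 0.15 rad). Each cassette at rest face up on the slope: flat within 0.1 rad, 5 mm; straight within 0.14 rad; sample well uphill; foot within 5 mm of the ledge; origin within 158 mm of the board's middle (((horizontal distance between bottle1 and well0 below 0.014 m and z of bottle1 in the frame of well0 between -0.005 and 0.006 m) or (horizontal distance between bottle1 and well1 below 0.014 m and z of bottle1 in the frame of well1 between -0.005 and 0.006 m) or (horizontal distance between bottle1 and well2 below 0.014 m and z of bottle1 in the frame of well2 between -0.005 and 0.006 m)) and angle between each of bottle1, bottle2, bottle3's own z axis and vertical below 0.15 rad and linear speed of each of bottle1, bottle2, bottle3 below 0.03 m/s and ((horizontal distance between bottle2 and well0 below 0.014 m and z of bottle2 in the frame of well0 between -0.005 and 0.006 m) or (horizontal distance between bottle2 and well1 below 0.014 m and z of bottle2 in the frame of well1 between -0.005 and 0.006 m) or (horizontal distance between bottle2 and well2 below 0.014 m and z of bottle2 in the frame of well2 between -0.005 and 0.006 m)) and ((horizontal distance between bottle3 and well0 below 0.014 m and z of bottle3 in the frame of well0 between -0.005 and 0.006 m) or (horizontal distance between bottle3 and well1 below 0.014 m and z of bottle3 in the frame of well1 between -0.005 and 0.006 m) or (horizontal distance between bottle3 and well2 below 0.014 m and z of bottle3 in the frame of well2 between -0.005 and 0.006 m)) and x of cassette1 in the frame of slope between 0.046 and 0.056 m and z of cassette1 in the frame of slope between -0.004 and 0.005 m and y of cassette1 in the frame of slope between -0.158 and 0.158 m and angle between the x axis of each of cassette1, cassette2, cassette3, cassette4 and the x axis of slope, either way round below 0.14 rad and angle between the z axis of each of cassette1, cassette2, cassette3, cassette4 and the z axis of slope, either way round below 0.1 rad and x of each of cassette1_well, cassette2_well, cassette3_well, cassette4_well in the frame of slope above 0.06 m and linear speed of each of cassette1, cassette2, cassette3, cassette4 below 0.02 m/s and x of cassette2 in the frame of slope between 0.046 and 0.056 m and z of cassette2 in the frame of slope between -0.004 and 0.005 m and y of cassette2 in the frame of slope between -0.158 and 0.158 m and x of cassette3 in the frame of slope between 0.046 and 0.056 m and z of cassette3 in the frame of slope between -0.004 and 0.005 m and y of cassette3 in the frame of slope between -0.158 and 0.158 m and x of cassette4 in the frame of slope between 0.046 and 0.056 m and z of cassette4 in the frame of slope between -0.004 and 0.005 m and y of cassette4 in the frame of slope between -0.158 and 0.158 m); the robot touches nothing.
It fails at once if a bottle is dropped into a cup (it moves faster than 0.45 m/s inside one) ((horizontal distance between bottle1 and well0 below 0.02 m and z of bottle1 in the frame of well0 below 0.07 m and linear speed of bottle1 above 0.45 m/s) or (horizontal distance between bottle1 and well1 below 0.02 m and z of bottle1 in the frame of well1 below 0.07 m and linear speed of bottle1 above 0.45 m/s) or (horizontal distance between bottle1 and well2 below 0.02 m and z of bottle1 in the frame of well2 below 0.07 m and linear speed of bottle1 above 0.45 m/s) or (horizontal distance between bottle2 and well0 below 0.02 m and z of bottle2 in the frame of well0 below 0.07 m and linear speed of bottle2 above 0.45 m/s) or (horizontal distance between bottle2 and well1 below 0.02 m and z of bottle2 in the frame of well1 below 0.07 m and linear speed of bottle2 above 0.45 m/s) or (horizontal distance between bottle2 and well2 below 0.02 m and z of bottle2 in the frame of well2 below 0.07 m and linear speed of bottle2 above 0.45 m/s) or (horizontal distance between bottle3 and well0 below 0.02 m and z of bottle3 in the frame of well0 below 0.07 m and linear speed of bottle3 above 0.45 m/s) or (horizontal distance between bottle3 and well1 below 0.02 m and z of bottle3 in the frame of well1 below 0.07 m and linear speed of bottle3 above 0.45 m/s) or (horizontal distance between bottle3 and well2 below 0.02 m and z of bottle3 in the frame of well2 below 0.07 m and linear speed of bottle3 above 0.45 m/s)).
It fails at once if a bottle is forced against the warmer (contact over 70 N) (contact force between any of bottle1, bottle2, bottle3 and warmer above 70 N).
It fails at once if one of the other loose things on the bench is pushed more than 50 mm from its place (distance of any of marker, tape, tube, pipette from where it was at the start of the episode above 0.05 m).
Of bottle1, bottle2, bottle3 only 2 to 3 are there at a start; the rules pass over those that are not, and their reading is None.
Of cassette1, cassette2, cassette3, cassette4 only 3 to 4 are there at a start; the rules pass over those that are not, and their reading is None.
At some moment in a run one of cassette1, cassette2, cassette3 may be knocked a few centimetres aside while the robot is not near it.
It also fails if it takes over 210 s, if anything falls off the work surface, if the arm or the gripper's body presses on something with over 40 N, if the wrist force passes 120 N, or if a joint passes its speed limit or range.

## Robot

A 6-joint arm with a two-finger parallel gripper is mounted at the origin on the work surface. World frame = base frame: x ahead of the robot, y to its left, z up, the work surface at z = 0. Lengths are in m, angles in degrees, forces in N, time in s.
With the tool pointing down it reaches from about 0.375 to 0.825 m from the base axis. Payload 5.5 kg.
Tool frame: the origin (TCP) lies on the centre line of the jaws, within the pads' length; the fingertips stand 22 mm ahead of it and the grasp point (between the pads) lies 3 mm ahead of it; z points along the fingers, y is the line along which they close (so a half turn about z gives the same grasp; the last joint's range is limited). The gripper opens to 85 mm and grips with 20 to 120 N. Pads are 22 mm wide; open, the fingers measure 114 mm over their backs; the gripper's body (76 mm by 85 mm) begins 54 mm behind the grasp point. The pads swing forward as they close: fully open they stand 13 mm farther back than shut.
Start: joints at [70.245, 17.962, -2.699, 69.339, 0, 90], TCP at [0.203, 0.565, 0.253] pointing down, gripper open.
Joint ranges: [-152.73, 152.73], [-39.44, 99.34], [-58.76, 71.6], [-118.89, 123.64], [-81.53, 83.1], [-180, 180]. Speed limits (degrees/s): [136.94, 136.94, 172.46, 180, 180, 180].

## Interface

Orientations are given as a 3x3 rotation matrix whose columns are the frame's x, y, z axes.
In Python, from cell import manip, eyes gives the robot as it stands.
- The arm moves only by the tool carry_out, never from a script. Its argument "targets" is text: rows parted by semicolons, each of 7 numbers parted by spaces: the shift along the tool's x, y, z in m, then the turn, a rotation vector about the tool's x, y, z in rad, then the closure, from 0 (fully open) to 1 (shut). A call has 1 to 8 rows; each row is the pose to reach, as a shift and turn from the pose commanded when the call began, along the tool's axes at that moment; what a row does not reach only later rows make up. A row lasts 1/10 s, in which the tool goes at most 50 mm and 8.59 degrees, less where a joint would pass 70% of its speed; a pose out of reach is approached as far as the arm can. A call with a gripper value outside its range is refused whole. The fingers move at their own pace and stop on an object; the grip force is fixed at half the most. Time passes only in rows, so rows that repeat a pose let the fingers close. It gives the time, the measured TCP pose, the force, the opening and the grip force at its end, in the units of the state.
- manip.observe(): the state, without advancing time (a new reading comes with each control period).
- eyes.grab_frame(name): name is "scene" or "top" or "wrist"; returns a dict with "pixels" (384x512x3 uint8, red, green, blue), "mtx" (3x3 intrinsics, pixels), "dist" ([k1, k2, p1, p2, k3] as OpenCV has them; the pictures are not rectified), "view" (4x4, takes a point from world to camera coordinates); the wrist camera has in their place "tool_from_camera" (4x4, takes a point from camera to tool coordinates, whose origin is the TCP and whose axes are the flange's). Camera axes: x right, y up, looking along -z (the intrinsics and any distortion apply to the point x, -y, -z); pixel columns grow to the right and rows downward; lengths in m; the calibration is good to about 2 mm. A picture is of the moment at which its call begins: read the wrist's pose just before it. There is no depth.
- manip.hand_in(): hands the job in; it is judged then, once.
Trained networks look in a picture, given as the dict that the camera call returned (one of the last four; its "shot" number tells which), for a name from the list of things; names that differ only in an ending like _2 or _b are one class to them, and where a whole thing is asked for, a point or a joint stands for the part that bears it (a point fixed in the world has none). Each returns a list of dicts, best first, with "score" (0 to 1); they miss things now and then, are a little off and sometimes report something else, mostly with a low value. They report only what shows in the picture. A call takes as long as a camera call. They do not tell look-alikes from the thing itself.
- eyes.look_for(picture, query): "box" ([left, top, width, height] in pixels, round what is visible of it).
- eyes.place_of(picture, query): "position" ([column, row] in pixels: a listed point, or the origin of a listed thing).
The state is a dict: "clock": time; "qpos": joint angles; "qvel": joint speeds; "tau": joint torques, N m; "position": TCP position; "ee_rot": TCP orientation; "ft_force": force on the tool from outside, world axes, zero at the start; "wrist_torque": the same for the moment, N m; "finger_gap": finger opening in m; "grasp_force": force on a finger pad.
Only numpy, scipy, OpenCV 4.12 (cv2) and the standard library are available. Lean on these libraries where they do the work, as an engineer would, in place of code of your own. Each camera call takes 0.05 s, during which the arm holds its last target. There are 200 camera calls.

## Working session

There is one attempt and no reset: what is moved stays moved. The work goes in short steps, Python scripts to look and compute and a tool call to move; the robot and the scene stay as the last step left them, time stands still between calls to the robot, and variables do not carry over. Pictures are saved under pics/ and viewed, at most 14 in all, crops included, and the job is handed in when it is done.

Besides the shell and the picture viewer there is one more tool, called after ">>>" in YAML: its name, and indented under it one key for each argument. carry_out: Moves the arm, as the interface text tells. Its arguments: {"type":"object","properties":{"targets":{"type":"string"}},"required":["targets"]}

```bash
ls; mkdir -p pics; cat > h.py <<'E'
import numpy as np, cv2, json
from cell import manip, eyes
np.set_printoptions(precision=4, suppress=True)
def save(f,n): cv2.imwrite('pics/'+n,cv2.cvtColor(f['pixels'],cv2.COLOR_RGB2BGR))
def cam(f,st=None):
    """return R,t camera->world (GL axes)"""
    if 'view' in f: M=np.linalg.inv(np.array(f['view']))
    else:
        T=np.eye(4);T[:3,:3]=st['ee_rot'];T[:3,3]=st['position'];M=T@np.array(f['tool_from_camera'])
    return M
def ray(f,px,st=None):
    M=cam(f,st); p=cv2.undistortPoints(np.array([[px]],float),np.array(f['mtx']),np.array(f['dist']))[0,0]
    d=M[:3,:3]@np.array([p[0],-p[1],-1.]); return M[:3,3],d
def atz(f,px,z,st=None):
    o,d=ray(f,px,st); return o+d*(z-o[2])/d[2]
def proj(f,P,st=None):
    M=np.linalg.inv(cam(f,st)); c=M[:3,:3]@np.array(P)+M[:3,3]
    q=cv2.projectPoints(np.array([[c[0],-c[1],-c[2]]]),np.zeros(3),np.zeros(3),np.array(f['mtx']),np.array(f['dist']))[0]
    return q[0,0]
E
python3 - <<'E'
from h import *
st=manip.observe(); print(st)
for n in ['scene','top','wrist']:
    f=eyes.grab_frame(n); save(f,n+'0.png')
    if n!='wrist': print(n,cam(f)[:3,3])
    else: print(f['tool_from_camera'])
    for q in ['bottle1','cassette1','cassette1_well','wheel_grip','well0','slope','stand','warmer']:
        for r in eyes.place_of(f,q):
            if r['score']>.25: print(n,q,round(r['score'],2),np.round(r['position'],1), atz(f,r['position'],{'wheel_grip':.199,'slope':.024,'well0':.04,'cassette1_well':.016}.get(q,0.),st)[:2])
E
```

```text
pics
{'clock': 0.0, 'qpos': array([70.2456, 18.0041, -2.7545, 69.3404,  0.0009, 89.9985]), 'qvel': array([ 0.0032,  0.0521, -0.0246,  0.1003,  0.1138, -0.0562]), 'tau': array([ -0.0009, -53.9581,  33.9753,   0.0191,   0.    ,  -0.    ]), 'position': array([0.2026, 0.5642, 0.2524]), 'ee_rot': array([[-0.9412,  0.338 , -0.0006],
       [ 0.338 ,  0.9412, -0.0016],
       [ 0.    , -0.0017, -1.    ]]), 'ft_force': array([ 0.4567, -0.2217, -0.6219]), 'wrist_torque': array([ 0.0262, -0.0421, -0.038 ]), 'grasp_force': 0.0, 'finger_gap': 0.0859331781096197}
scene [1.222  0.4506 1.2835]
scene bottle1 0.85 [253.5 163.5] [ 0.3457 -0.1236]
scene bottle1 0.81 [218.2 131.5] [ 0.2864 -0.3048]
scene bottle1 0.74 [236.1 179.7] [ 0.432  -0.1364]
scene bottle1 0.72 [215.4 153. ] [ 0.3726 -0.2579]
scene cassette1 0.97 [339.5 224.9] [0.4162 0.2251]
scene cassette1 0.9 [230.4 242.4] [ 0.6365 -0.0241]
scene cassette1 0.74 [158.7 185.4] [ 0.5784 -0.3372]
scene cassette1 0.56 [382.5 241. ] [0.4019 0.3569]
scene cassette1 0.31 [145.3 148.1] [ 0.4764 -0.4741]
scene cassette1_well 0.62 [383.5 230.2] [0.3766 0.
[... 1001 characters left out ...]
 [368.7 163.5] [ 0.5884 -0.3321]
top well0 0.87 [324.4 148.1] [ 0.6578 -0.2458]
top well0 0.66 [356.6 139. ] [ 0.6858 -0.3481]
top well0 0.65 [236.3 120.6] [0.7473 0.0299]
top well0 0.63 [381.8 170.8] [ 0.5845 -0.4249]
top slope 0.87 [174.7 149.7] [0.6596 0.2258]
top slope 0.4 [369.3 163.5] [ 0.6098 -0.3914]
top stand 0.9 [176.1 169.2] [0.6003 0.2259]
top warmer 0.65 [346.3 171.3] [ 0.5881 -0.3237]
[[-0.0001  0.9518  0.3066  0.0785]
 [ 1.      0.      0.0001 -0.0004]
 [ 0.0001  0.3066 -0.9518 -0.1206]
 [ 0.      0.      0.      1.    ]]
wrist cassette1 0.59 [160.4 338.5] [0.3967 0.3524]
wrist cassette1 0.36 [ 84.6 371. ] [0.4172 0.2164]
wrist cassette1_well 0.66 [138.9 331.1] [0.3652 0.3406]
```

```bash
python3 -c "
import cv2
for n in ['scene','top']:
    a=cv2.imread(f'pics/{n}0.png'); a=a[80:330,60:440]; cv2.imwrite(f'pics/{n}0c.png',cv2.resize(a,(760,500),interpolation=cv2.INTER_CUBIC))
"
```

```text
(no output)
```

View pics/top0c.png

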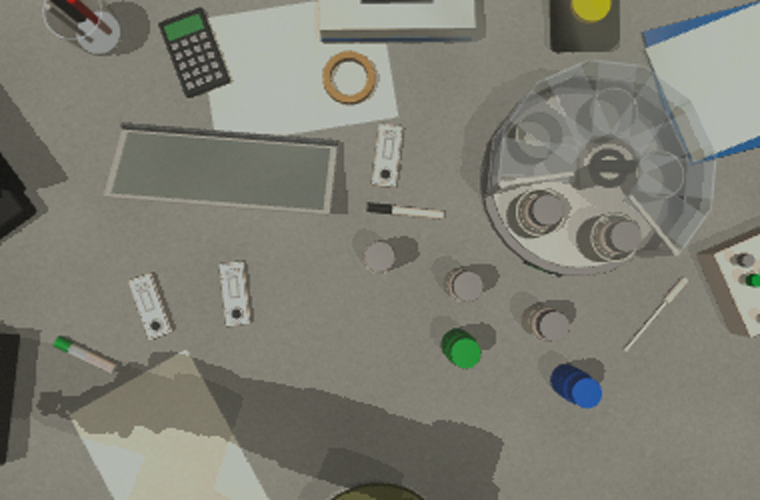

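View pics/scene0c.png

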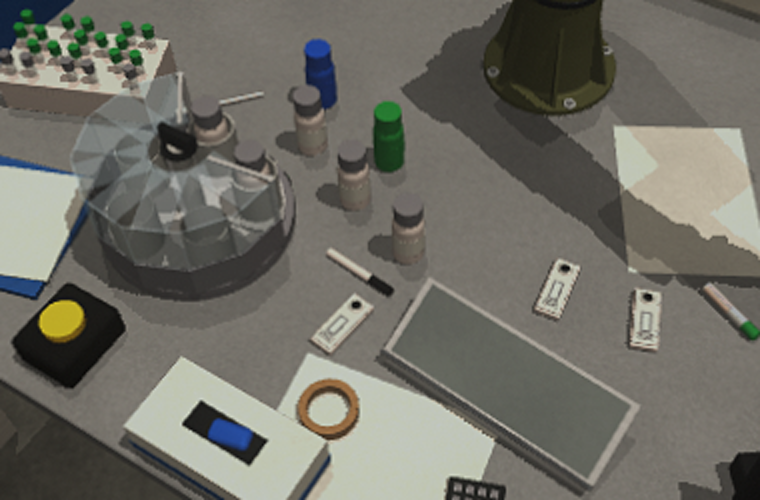

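>>> carry_out:
  targets: "-.207 -.232 -.05 0 0 0 0; -.207 -.232 -.05 0 0 0 0; -.207 -.232 -.05 0 0 0 0; -.207 -.232 -.05 0 0 0 0; -.207 -.232 -.05 0 0 0 0; -.207 -.232 -.05 0 0 0 0; -.207 -.232 -.05 0 0 0 0; -.207 -.232 -.05 0 0 0 0"

```text
clock: 2.15
position: [0.3201, 0.2747, 0.3042]
ee_rot: [[-0.94, 0.342, 0.001], [0.342, 0.94, 0.001], [-0.001, 0.001, -1.0]]
ft_force: [0.8, -0.1, -0.1]
finger_gap: 0.0853
grasp_force: 0.0
```

>>> carry_out:
  targets: "-.207 -.232 -.05 0 0 0 0; -.207 -.232 -.05 0 0 0 0; -.207 -.232 -.05 0 0 0 0; -.207 -.232 -.05 0 0 0 0; -.207 -.232 -.05 0 0 0 0; -.207 -.232 -.05 0 0 0 0; -.207 -.232 -.05 0 0 0 0; -.207 -.232 -.05 0 0 0 0"

```text
clock: 2.95
position: [0.4368, -0.0131, 0.3532]
ee_rot: [[-0.94, 0.341, 0.0], [0.341, 0.94, 0.0], [-0.0, 0.0, -1.0]]
ft_force: [0.3, -0.1, -0.2]
finger_gap: 0.0856
grasp_force: 0.0
```

>>> carry_out:
  targets: "-.207 -.232 -.05 0 0 -.345 0; -.207 -.232 -.05 0 0 -.345 0; -.207 -.232 -.05 0 0 -.345 0; -.207 -.232 -.05 0 0 -.345 0; -.207 -.232 -.05 0 0 -.345 0; -.207 -.232 -.05 0 0 -.345 0; -.207 -.232 -.05 0 0 -.345 0; -.207 -.232 -.05 0 0 -.345 0"

```text
clock: 3.75
position: [0.5538, -0.3013, 0.4016]
ee_rot: [[-1.0, 0.001, -0.001], [0.001, 1.0, 0.001], [0.001, 0.001, -1.0]]
ft_force: [-0.1, 0.3, -0.0]
finger_gap: 0.0852
grasp_force: 0.0
```

```bash
python3 - <<'E'
from h import *
st=manip.observe(); print(st['clock'],st['position'],st['ee_rot'],st['qpos'])
f=eyes.grab_frame('wrist'); cv2.imwrite('pics/w1.png',cv2.resize(cv2.cvtColor(f['pixels'],cv2.COLOR_RGB2BGR),(768,576)))
for q in ['bottle1','cassette1','cassette1_well','wheel_grip','well0','warmer']:
  for r in eyes.place_of(f,q):
    if r['score']>.25: print(q,round(r['score'],2),np.round(r['position'],1), atz(f,r['position'],{'wheel_grip':.199,'well0':.035,'cassette1_well':.016}.get(q,0.),st)[:2])
E
```

```text
3.75 [ 0.5538 -0.3013  0.4016] [[-1.      0.0008 -0.001 ]
 [ 0.0008  1.      0.0007]
 [ 0.001   0.0007 -1.    ]] [-28.5498  21.3676  21.1574  89.8589   0.0048 -28.5061]
bottle1 0.87 [289.6   8.2] [ 0.3712 -0.2549]
bottle1 0.68 [369.6  49.8] [ 0.4257 -0.1368]
bottle1 0.55 [450.6  83. ] [ 0.4698 -0.0072]
cassette1 0.72 [423.4 188.5] [ 0.6374 -0.027 ]
cassette1 0.61 [415.1 130.9] [ 0.5432 -0.0541]
wheel_grip 0.7 [233.8 202.8] [ 0.5907 -0.3248]
well0 0.85 [220.7 226.1] [ 0.6879 -0.3579]
warmer 0.58 [240.4 159.9] [ 0.5901 -0.3271]
```

View pics/w1.png

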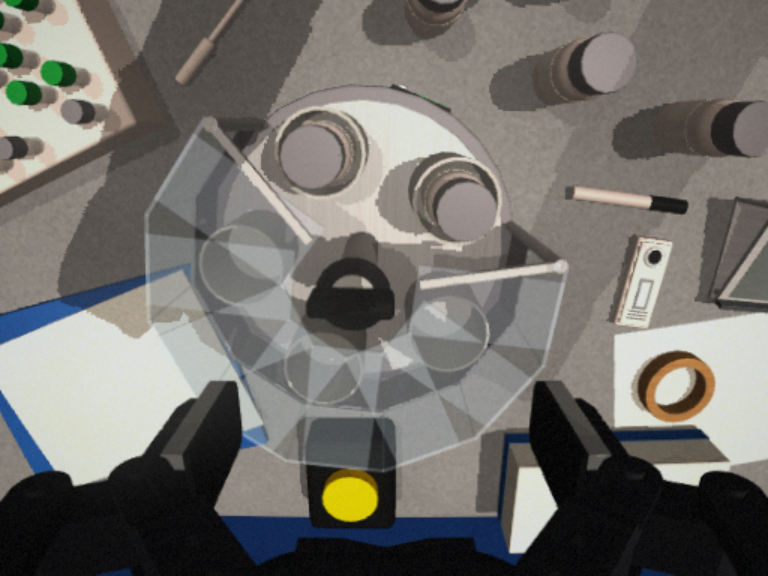

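```bash
python3 - <<'E'
from h import *
st=manip.observe(); f=eyes.grab_frame('wrist')
hub=np.array([.5905,-.326])
for n,p,z in [('edgeL',(210,123),.179),('edgeR',(562,267),.179),('occ1',(322,150),.11),('occ2',(457,198),.11),('e1',(243,265),.11),('e2',(323,370),.11),('e3',(447,333),.11),('barL',(307,303),.21),('barR',(394,303),.21),
  ('capC',(437,3),.125),('capB',(608,63),.125),('occcap1',(312,156),.16),('occcap2',(467,211),.16)]:
    w=atz(f,np.array(p)/1.5,z,st)[:2]; v=w-hub
    print(n,w,'r',np.hypot(*v),'ang',np.degrees(np.arctan2(v[1],v[0])))
t=eyes.grab_frame('top'); save(t,'top1.png')
for n,p,z in [('D',(380,256),.125),('B',(466,285),.125),('C',(555,324),.125),('bdFL',(122,127),.034),('bdFR',(338,145),.034),('bdNR',(328,212),.073),('bdNL',(105,195),.073)]:
    print(n,atz(t,(p[0]/2+60,p[1]/2+80),z)[:2])
a=t['pixels'][140:190,340:395]; 
cv2.imwrite('pics/topgrip.png',cv2.cvtColor(cv2.resize(t['pixels'][130:200,320:410],(720,560),interpolation=cv2.INTER_CUBIC),cv2.COLOR_RGB2BGR))
E
```

```text
edgeL [ 0.4711 -0.4142] r 0.14849364480486466 ang -143.5395698243976
edgeR [ 0.5688 -0.1731] r 0.1544202573909536 ang 98.06454584843053
occ1 [ 0.4921 -0.3492] r 0.10105454914727371 ang -166.73670636873126
occ2 [ 0.53   -0.2405] r 0.10471802705368001 ang 125.30896687027989
e1 [ 0.5867 -0.4197] r 0.09381443851116382 ang -92.29534230928154
e2 [ 0.6854 -0.3551] r 0.0992180218673341 ang -17.05966944115266
e3 [ 0.6488 -0.2441] r 0.1005049482844694 ang 54.56771520446142
barL [ 0.5852 -0.3504] r 0.02492740400688667 ang -102.20874386611088
barR [ 0.5851 -0.2931] r 0.033295716110602794 ang 99.32714408916645
capC [ 0.388  -0.2622] r 0.21232212998002403 ang 162.5225515160915
capB [ 0.4262 -0.1336] r 0.25297344947728734 ang 130.4987991733955
occcap1 [ 0.4939 -0.3503] r 0.09957482583803558 ang -165.8709937352767
occcap2 [ 0.5324 -0.24  ] r 0.10375382833046151 ang 124.02439337310116
D [ 0.472  -0.0092]
B [ 0.4289 -0.1325]
C [ 0.3714 -0.2597]
bdFL [0.6791 0.3915]
bdFR [0.6476 0.0539]
bdNR [0.5397 0.0681]
bdNL [0.5689 0.4034]
```

View pics/topgrip.png

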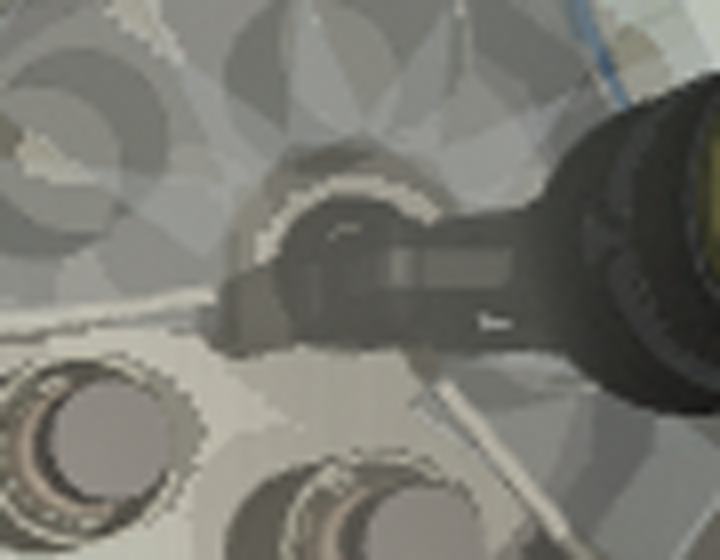

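>>> carry_out:
  targets: "-.034 -.021 .10 0 0 -1.1 .35; -.034 -.021 .10 0 0 -1.1 .35; -.034 -.021 .10 0 0 -1.1 .35; -.034 -.021 .10 0 0 -1.1 .35; -.034 -.021 .10 0 0 -1.1 .35; -.034 -.021 .10 0 0 -1.1 .35; -.034 -.021 .10 0 0 -1.1 .35; -.034 -.021 .10 0 0 -1.1 .35"

```text
clock: 5.0
position: [0.5859, -0.3209, 0.3035]
ee_rot: [[-0.449, -0.893, 0.0], [-0.893, 0.449, -0.0], [-0.0, -0.0, -1.0]]
ft_force: [-0.2, 0.8, 0.1]
finger_gap: 0.0556
grasp_force: 0.0
```

>>> carry_out:
  targets: "0 0 .04 0 0 -.471 .35; 0 0 .04 0 0 -.471 .35; 0 0 .04 0 0 -.471 .35; 0 0 .04 0 0 -.471 .35; 0 0 .04 0 0 -.471 .35; 0 0 .04 0 0 -.471 .35"

```text
clock: 5.6
position: [0.5862, -0.3212, 0.2637]
ee_rot: [[-0.002, -1.0, 0.001], [-1.0, 0.002, -0.0], [0.0, -0.001, -1.0]]
ft_force: [-0.7, 0.6, -0.2]
finger_gap: 0.0553
grasp_force: 0.0
```

```bash
python3 - <<'E'
from h import *
st=manip.observe(); print(st['clock'],st['position'],st['ee_rot'],st['qpos'],st['finger_gap'])
f=eyes.grab_frame('wrist'); cv2.imwrite('pics/w2.png',f['pixels'][:,:,::-1])
for r in eyes.place_of(f,'wheel_grip'): print(r['score'],r['position'],atz(f,r['position'],.199,st)[:2])
E
```

```text
5.6 [ 0.5862 -0.3212  0.2637] [[-0.0019 -1.      0.0006]
 [-1.      0.0019 -0.0003]
 [ 0.0003 -0.0006 -1.    ]] [ -28.7211   25.3847    9.3097   73.8844    0.0001 -118.6138] 0.055309956895115926
0.6 [248.9, 216.1] [ 0.5907 -0.3256]
0.2 [200.4, 226.3] [ 0.6197 -0.3191]
```

View pics/w2.png

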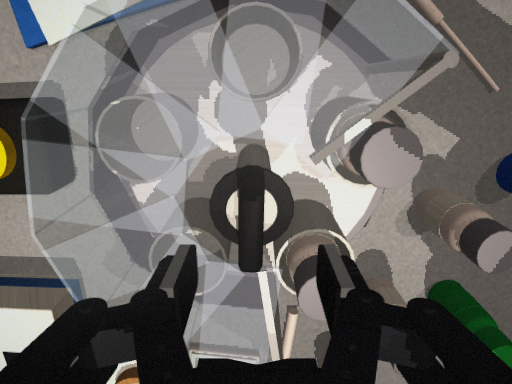

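>>> carry_out:
  targets: "0 -.002 .03 0 0 0 .35; 0 -.002 .052 0 0 0 .35; 0 -.002 .052 0 0 0 .35; 0 -.002 .052 0 0 0 1; 0 -.002 .052 0 0 0 1; 0 -.002 .052 0 0 0 1; 0 -.002 .052 0 0 0 1; 0 -.002 .052 0 0 0 1"

```text
clock: 6.5
position: [0.5895, -0.3217, 0.2133]
ee_rot: [[0.001, -1.0, 0.004], [-1.0, -0.001, -0.002], [0.002, -0.004, -1.0]]
ft_force: [3.4, 0.7, 6.9]
finger_gap: 0.0127
grasp_force: 59.6
```

>>> carry_out:
  targets: "0 0 0 0 0 .12 1; 0 0 0 0 0 .24 1; 0 0 0 0 0 .36 1; 0 0 0 0 0 .48 1; 0 0 0 0 0 .6 1; 0 0 0 0 0 .72 1; 0 0 0 0 0 .84 1; 0 0 0 0 0 .96 1"

```text
clock: 7.3
position: [0.5916, -0.3228, 0.2133]
ee_rot: [[-0.821, -0.571, 0.008], [-0.571, 0.821, -0.004], [-0.004, -0.007, -1.0]]
ft_force: [11.6, -4.0, 1.3]
finger_gap: 0.0129
grasp_force: 58.9
```

>>> carry_out:
  targets: "0 0 0 0 0 .12 1; 0 0 0 0 0 .24 1; 0 0 0 0 0 .36 1; 0 0 0 0 0 .48 1; 0 0 0 0 0 .6 1; 0 0 0 0 0 .72 1; 0 0 0 0 0 .84 1; 0 0 0 0 0 .96 1"

```text
clock: 8.1
position: [0.592, -0.325, 0.2133]
ee_rot: [[-0.938, 0.347, 0.008], [0.347, 0.938, -0.008], [-0.01, -0.004, -1.0]]
ft_force: [12.7, -11.4, -1.4]
finger_gap: 0.0128
grasp_force: 59.0
```

>>> carry_out:
  targets: "0 0 0 0 0 .016 1; 0 0 0 0 0 .016 1; 0 0 0 0 0 .016 1"

```text
clock: 8.4
position: [0.5919, -0.3251, 0.2133]
ee_rot: [[-0.934, 0.358, 0.008], [0.358, 0.934, -0.008], [-0.01, -0.004, -1.0]]
ft_force: [12.5, -10.9, -2.5]
finger_gap: 0.013
grasp_force: 59.0
```

>>> carry_out:
  targets: "0 0 0 0 0 0 .3; 0 0 0 0 0 0 .3; 0 0 0 0 0 0 .3; 0 0 -.05 0 0 0 .3; 0 0 -.1 0 0 0 0; 0 0 -.14 0 0 0 0; 0 0 -.14 0 0 0 0; 0 0 -.14 0 0 0 0"

```text
clock: 9.2
position: [0.5882, -0.3213, 0.3524]
ee_rot: [[-0.934, 0.357, 0.002], [0.357, 0.934, -0.001], [-0.002, -0.0, -1.0]]
ft_force: [0.5, -0.4, -0.3]
finger_gap: 0.0852
grasp_force: 0.0
```

```bash
python3 - <<'E'
from h import *
st=manip.observe(); print(st['clock'],st['position'],st['ee_rot'],st['qpos'],st['finger_gap'])
f=eyes.grab_frame('wrist'); cv2.imwrite('pics/w3.png',f['pixels'][:,:,::-1])
for q in ['wheel_grip','well0','bottle1','warmer']:
  for r in eyes.place_of(f,q): 
    if r['score']>.2: print(q,r['score'],r['position'],atz(f,r['position'],{'wheel_grip':.199,'well0':.035}.get(q,0),st)[:2])
E
```

```text
9.2 [ 0.5882 -0.3213  0.3524] [[-0.9342  0.3567  0.0016]
 [ 0.3567  0.9342 -0.0009]
 [-0.0018 -0.0003 -1.    ]] [-28.6421  25.4428  20.7716  85.2264  -0.0018  -7.7454] 0.08520326848731273
wheel_grip 0.75 [249.9, 185.0] [ 0.5897 -0.3285]
wheel_grip 0.64 [253.2, 69.0] [ 0.5039 -0.2925]
wheel_grip 0.51 [214.2, 205.5] [ 0.5959 -0.364 ]
well0 0.95 [181.3, 125.9] [ 0.5291 -0.4031]
well0 0.86 [214.3, 205.1] [ 0.6441 -0.4058]
well0 0.8 [253.0, 68.6] [ 0.4969 -0.2918]
warmer 0.7 [254.2, 143.1] [ 0.5891 -0.326 ]
```

View pics/w3.png

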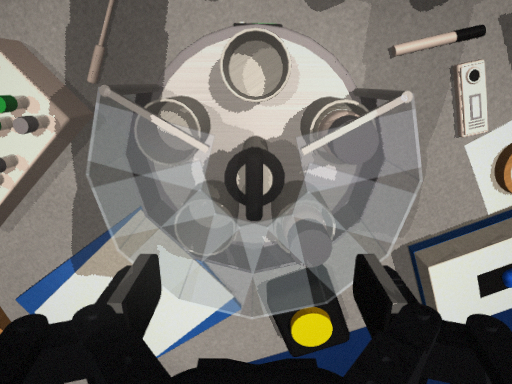

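>>> carry_out:
  targets: ".225 -.018 .10 0 0 0 0; .225 -.018 .12 0 0 0 0; .225 -.018 .12 0 0 0 0; .225 -.018 .12 0 0 0 0; .225 -.018 .12 0 0 0 0; .225 -.018 .12 0 0 0 0; .225 -.018 .12 0 0 0 0; .225 -.018 .12 0 0 0 0"

```text
clock: 10.25
position: [0.3726, -0.2585, 0.232]
ee_rot: [[-0.934, 0.357, 0.002], [0.357, 0.934, -0.001], [-0.002, -0.0, -1.0]]
ft_force: [1.6, -0.1, 0.2]
finger_gap: 0.0857
grasp_force: 0.0
```

```bash
cat > chk.py <<'E'
from h import *
import sys
st=manip.observe(); print(st['clock'],st['position'],st['qpos'],st['finger_gap'])
f=eyes.grab_frame('wrist'); save(f,sys.argv[1])
T=np.array(st['ee_rot'])
for q in sys.argv[2:]:
  for r in eyes.place_of(f,q):
    if r['score']>.25:
      w=atz(f,r['position'],{'wheel_grip':.199,'well0':.035,'cassette1_well':.016}.get(q,0),st)
      print(q,round(r['score'],2),np.round(r['position'],1),w[:2],'tool',(T.T@(w-st['position']))[:2])
E
python3 chk.py w4.png bottle1
```

```text
10.25 [ 0.3726 -0.2585  0.232 ] [-34.7581   2.732  -24.0178  63.134    0.0087 -13.8545] 0.0856510582008939
bottle1 0.81 [254.4 158.5] [ 0.37   -0.2607] tool [ 0.0021 -0.0029]
bottle1 0.72 [499.3 164.6] [ 0.4721 -0.0083] tool [-0.0032  0.2694]
bottle1 0.7 [380.6 167. ] [ 0.427  -0.1366] tool [-0.0069  0.1334]
bottle1 0.59 [362.7  80. ] [ 0.3334 -0.1303] tool [0.0828 0.1059]
```

View pics/w4.png

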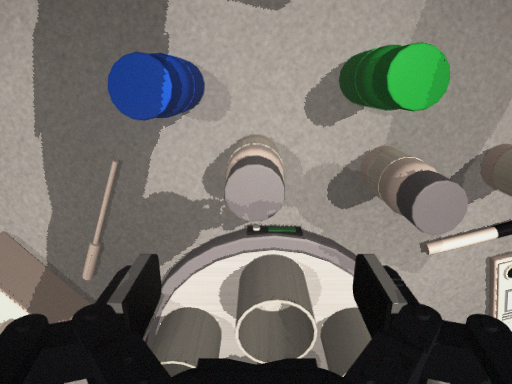

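>>> carry_out:
  targets: ".002 -.003 .05 0 0 0 0; .002 -.003 .095 0 0 0 0; .002 -.003 .125 0 0 0 0; .002 -.003 .125 0 0 0 0; .002 -.003 .125 0 0 0 1; .002 -.003 .125 0 0 0 1; .002 -.003 .125 0 0 0 1; .002 -.003 .125 0 0 0 1"

```text
clock: 11.15
position: [0.3702, -0.2609, 0.1085]
ee_rot: [[-0.934, 0.357, 0.004], [0.357, 0.934, -0.002], [-0.004, -0.001, -1.0]]
ft_force: [0.3, 0.3, 6.1]
finger_gap: 0.0427
grasp_force: 60.1
```

>>> carry_out:
  targets: "0 0 0 0 0 0 1; 0 0 -.02 0 0 0 1; 0 0 -.06 0 0 0 1; 0 0 -.1 0 0 0 1; 0 0 -.14 0 0 0 1; 0 0 -.14 0 0 0 1"

```text
clock: 11.75
position: [0.3715, -0.262, 0.253]
ee_rot: [[-0.934, 0.357, 0.009], [0.357, 0.934, -0.006], [-0.011, -0.003, -1.0]]
ft_force: [1.3, -0.9, -1.7]
finger_gap: 0.0429
grasp_force: 61.2
```

>>> carry_out:
  targets: "-.03 .003 0 0 0 0 1; -.06 .006 0 0 0 0 1; -.09 .01 0 0 0 0 1; -.12 .015 0 0 0 0 1; -.131 .017 0 0 0 0 1; -.131 .017 0 0 0 0 1"

```text
clock: 12.35
position: [0.4977, -0.2908, 0.2459]
ee_rot: [[-0.934, 0.356, -0.0], [0.356, 0.934, 0.0], [0.0, -0.0, -1.0]]
ft_force: [-0.5, -0.1, -1.5]
finger_gap: 0.0431
grasp_force: 61.1
```

```bash
python3 chk.py w5.png well0 bottle1
```

```text
12.35 [ 0.4977 -0.2908  0.2459] [-30.2911  15.5965  -6.8487  67.5727  -0.0036  -9.4372] 0.04306525750856498
well0 0.63 [257.6 164.7] [ 0.4975 -0.2902] tool [0.0004 0.0005]
well0 0.63 [166.9 229.2] [ 0.5289 -0.4063] tool [-0.0704 -0.0968]
bottle1 0.9 [261.2 198. ] [ 0.5431 -0.303 ] tool [-0.0469  0.0047]
bottle1 0.67 [500.2  44.7] [ 0.4736 -0.0077] tool [0.1232 0.2559]
bottle1 0.58 [374.1  39.1] [ 0.4246 -0.1358] tool [0.1234 0.1188]
```

View pics/w5.png

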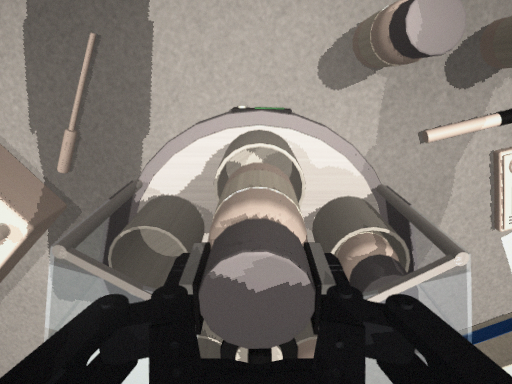

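>>> carry_out:
  targets: "0 0 .015 0 0 0 1; 0 0 .03 0 0 0 1; 0 0 .042 0 0 0 1; 0 0 .054 0 0 0 1; 0 0 .066 0 0 0 1; 0 0 .076 0 0 0 1; 0 0 .084 0 0 0 1; 0 0 .084 0 0 0 1"

```text
clock: 13.3
position: [0.4962, -0.2903, 0.1609]
ee_rot: [[-0.934, 0.357, -0.002], [0.357, 0.934, 0.001], [0.002, 0.0, -1.0]]
ft_force: [0.5, 0.0, -1.4]
finger_gap: 0.043
grasp_force: 61.1
```

>>> carry_out:
  targets: "0 0 .004 0 0 0 1; 0 0 .008 0 0 0 1; 0 0 .011 0 0 0 1; 0 0 .011 0 0 0 1"

```text
clock: 13.7
position: [0.4967, -0.2906, 0.1509]
ee_rot: [[-0.934, 0.357, -0.0], [0.357, 0.934, 0.0], [0.0, 0.0, -1.0]]
ft_force: [0.1, -0.1, -1.5]
finger_gap: 0.0429
grasp_force: 61.1
```

>>> carry_out:
  targets: "0 0 .003 0 0 0 1; 0 0 .005 0 0 0 1; 0 0 .005 0 0 0 1"

```text
clock: 14.0
position: [0.4976, -0.2914, 0.1485]
ee_rot: [[-0.934, 0.357, 0.002], [0.357, 0.934, -0.002], [-0.003, -0.001, -1.0]]
ft_force: [-3.9, 2.2, 11.4]
finger_gap: 0.043
grasp_force: 62.1
```

>>> carry_out:
  targets: "0 0 .002 0 0 0 1; 0 0 .004 0 0 0 1; 0 0 .004 0 0 0 1"

```text
clock: 14.3
position: [0.4992, -0.2926, 0.1481]
ee_rot: [[-0.934, 0.357, 0.006], [0.357, 0.934, -0.005], [-0.008, -0.002, -1.0]]
ft_force: [-8.1, 2.8, 32.4]
finger_gap: 0.0429
grasp_force: 64.5
```

>>> carry_out:
  targets: "0 0 -.005 0 0 0 1; 0 0 -.006 0 0 0 .25; 0 0 -.006 0 0 0 .25; 0 0 -.006 0 0 0 .25; 0 0 -.02 0 0 0 .25; 0 0 -.06 0 0 0 .25; 0 0 -.11 0 0 0 .25; 0 0 -.155 0 0 0 .25"

```text
clock: 15.1
position: [0.4966, -0.2906, 0.2999]
ee_rot: [[-0.934, 0.357, 0.0], [0.357, 0.934, -0.0], [-0.0, -0.0, -1.0]]
ft_force: [1.6, -0.6, -0.0]
finger_gap: 0.0639
grasp_force: 0.0
```

>>> carry_out:
  targets: "-.05 0 0 0 0 0 .35; -.101 0 0 0 0 0 .35; -.101 0 0 0 0 0 .35; -.101 0 0 0 0 0 .35; -.101 0 0 0 0 0 .35"

```text
clock: 15.6
position: [0.5904, -0.3264, 0.2975]
ee_rot: [[-0.934, 0.357, -0.001], [0.357, 0.934, 0.0], [0.001, 0.0, -1.0]]
ft_force: [0.4, 0.1, 0.1]
finger_gap: 0.0558
grasp_force: 0.0
```

```bash
python3 chk.py w6.png well0 bottle1 wheel_grip
```

```text
15.6 [ 0.5904 -0.3264  0.2975] [-28.9336  25.9297  14.4644  78.5908  -0.0031  -8.0308] 0.055802659299349334
well0 0.76 [214.3 220.8] [ 0.6482 -0.4045] tool [-0.0821 -0.0524]
well0 0.68 [172.6 130.4] [ 0.5298 -0.4055] tool [ 0.0281 -0.0955]
bottle1 0.57 [256.9  58.7] [ 0.4904 -0.2884] tool [ 0.1066 -0.0002]
wheel_grip 0.95 [255.  199.6] [ 0.5875 -0.327 ] tool [ 0.0024 -0.0016]
```

View pics/w6.png

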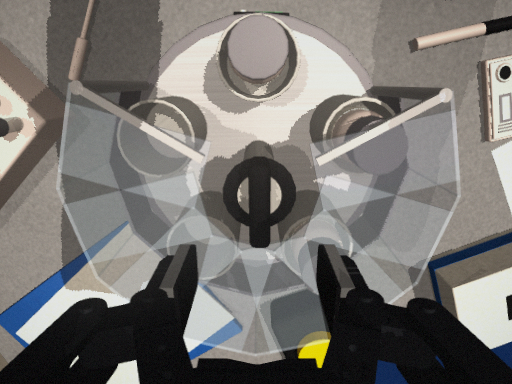

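>>> carry_out:
  targets: "0 0 .04 0 0 0 .35; 0 0 .07 0 0 0 .35; 0 0 .084 0 0 0 .35; 0 0 .084 0 0 0 .35; 0 0 .084 0 0 0 1; 0 0 .084 0 0 0 1; 0 0 .084 0 0 0 1; 0 0 .084 0 0 0 1"

```text
clock: 16.6
position: [0.5929, -0.3256, 0.2156]
ee_rot: [[-0.935, 0.356, 0.004], [0.356, 0.935, 0.002], [-0.003, 0.003, -1.0]]
ft_force: [0.4, 6.5, 4.9]
finger_gap: 0.0126
grasp_force: 61.1
```

>>> carry_out:
  targets: "0 0 0 0 0 .05 1; 0 0 0 0 0 .14 1; 0 0 0 0 0 .24 1; 0 0 0 0 0 .34 1; 0 0 0 0 0 .44 1; 0 0 0 0 0 .54 1; 0 0 0 0 0 .64 1; 0 0 0 0 0 .74 1"

```text
clock: 17.4
position: [0.5912, -0.3274, 0.2156]
ee_rot: [[-0.446, 0.895, 0.001], [0.895, 0.446, -0.002], [-0.002, 0.0, -1.0]]
ft_force: [-5.1, 0.1, 6.8]
finger_gap: 0.0124
grasp_force: 61.3
```

>>> carry_out:
  targets: "0 0 0 0 0 .1 1; 0 0 0 0 0 .2 1; 0 0 0 0 0 .3 1; 0 0 0 0 0 .39 1; 0 0 0 0 0 .47 1; 0 0 0 0 0 .515 1; 0 0 0 0 0 .53 1; 0 0 0 0 0 .53 1"

```text
clock: 18.2
position: [0.5895, -0.3278, 0.2156]
ee_rot: [[0.065, 0.998, -0.002], [0.998, -0.065, -0.003], [-0.003, -0.002, -1.0]]
ft_force: [-10.8, -0.9, 9.1]
finger_gap: 0.0125
grasp_force: 61.6
```

>>> carry_out:
  targets: "0 0 0 0 0 0 .3; 0 0 0 0 0 0 .3; 0 0 0 0 0 0 .3; 0 0 -.05 0 0 0 .3; 0 0 -.1 0 0 0 0; 0 0 -.1 0 0 0 0"

```text
clock: 18.8
position: [0.5941, -0.328, 0.3217]
ee_rot: [[0.064, 0.998, 0.011], [0.998, -0.064, -0.006], [-0.005, 0.011, -1.0]]
ft_force: [1.2, -0.1, 0.8]
finger_gap: 0.0845
grasp_force: 0.0
```

>>> carry_out:
  targets: "0 0 0 0 0 -1.2 0; 0 0 0 0 0 -1.2 0; 0 0 0 0 0 -1.2 0; 0 0 0 0 0 -1.2 0; 0 0 0 0 0 -1.2 0; 0 0 0 0 0 -1.2 0; 0 0 0 0 0 -1.2 0; 0 0 0 0 0 -1.2 0"

```text
clock: 19.6
position: [0.5917, -0.3267, 0.3134]
ee_rot: [[-0.91, 0.415, 0.001], [0.415, 0.91, -0.0], [-0.001, 0.0, -1.0]]
ft_force: [1.2, -1.2, -0.3]
finger_gap: 0.0855
grasp_force: 0.0
```

```bash
python3 chk.py w7.png well0 bottle1 wheel_grip; python3 -c "
from h import *
print(manip.observe()['ee_rot'])"
```

```text
19.6 [ 0.5917 -0.3267  0.3134] [-28.912   25.9772  16.574   80.5642   0.0104  -4.3698] 0.08553014976102095
well0 0.84 [251.2  61. ] [ 0.4955 -0.29  ] tool [ 0.1029 -0.0066]
well0 0.68 [176.2 127.2] [ 0.5253 -0.4008] tool [ 0.0297 -0.095 ]
bottle1 0.6 [340.4 119.7] [ 0.604 -0.216] tool [0.0349 0.1058]
wheel_grip 0.75 [256.1 192.3] [ 0.5891 -0.3265] tool [ 0.0024 -0.0009]
[[-0.9055  0.4243  0.0003]
 [ 0.4243  0.9055 -0.0001]
 [-0.0003  0.0001 -1.    ]]
```

View pics/w7.png

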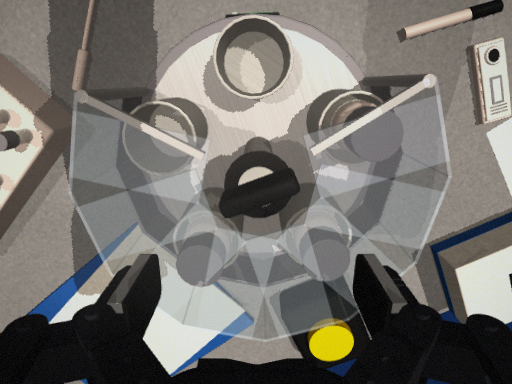

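>>> carry_out:
  targets: ".231 .103 .05 0 0 0 0; .231 .103 .08 0 0 0 0; .231 .103 .08 0 0 0 0; .231 .103 .08 0 0 0 0; .231 .103 .08 0 0 0 0; .231 .103 .08 0 0 0 0; .231 .103 .08 0 0 0 0; .231 .103 .08 0 0 0 0"

```text
clock: 20.6
position: [0.426, -0.1363, 0.234]
ee_rot: [[-0.906, 0.422, 0.002], [0.422, 0.906, -0.001], [-0.002, 0.0, -1.0]]
ft_force: [-0.2, -1.2, 0.1]
finger_gap: 0.0854
grasp_force: 0.0
```

```bash
python3 chk.py w8.png bottle1
```

```text
20.6 [ 0.426  -0.1363  0.234 ] [-17.7351   1.9875 -24.5303  63.3675  -0.0145   7.2429] 0.0854453302461895
bottle1 0.93 [382.5 149.2] [ 0.472  -0.0098] tool [0.0122 0.1341]
bottle1 0.76 [ 49.6 101.1] [ 0.2765 -0.3064] tool [ 0.0641 -0.2173]
bottle1 0.65 [257.  162.5] [ 0.4288 -0.1378] tool [-0.0027 -0.0001]
bottle1 0.58 [224.6  75.4] [ 0.3342 -0.1294] tool [ 0.0865 -0.0325]
```

>>> carry_out:
  targets: "-.002 0 .05 0 0 0 0; -.002 0 .095 0 0 0 0; -.002 0 .125 0 0 0 0; -.002 0 .125 0 0 0 0; -.002 0 .125 0 0 0 1; -.002 0 .125 0 0 0 1; -.002 0 .125 0 0 0 1; -.002 0 .125 0 0 0 1"

```text
clock: 21.5
position: [0.4289, -0.1374, 0.1104]
ee_rot: [[-0.907, 0.421, 0.004], [0.421, 0.907, -0.001], [-0.004, 0.001, -1.0]]
ft_force: [-0.4, 1.1, 5.7]
finger_gap: 0.0427
grasp_force: 60.1
```

>>> carry_out:
  targets: "0 0 0 0 0 0 1; 0 0 -.02 0 0 0 1; 0 0 -.06 0 0 0 1; 0 0 -.1 0 0 0 1; 0 0 -.14 0 0 0 1; 0 0 -.14 0 0 0 1; 0 0 -.14 0 0 0 1"

```text
clock: 22.2
position: [0.4278, -0.1372, 0.2498]
ee_rot: [[-0.907, 0.421, 0.003], [0.421, 0.907, -0.001], [-0.003, 0.0, -1.0]]
ft_force: [-0.0, 0.1, -2.1]
finger_gap: 0.0429
grasp_force: 61.5
```

>>> carry_out:
  targets: "-.026 -.022 0 0 0 0 1; -.052 -.044 0 0 0 0 1; -.078 -.066 0 0 0 0 1; -.104 -.088 0 0 0 0 1; -.12 -.103 0 0 0 0 1; -.128 -.11 0 0 0 0 1; -.128 -.11 0 0 0 0 1; -.128 -.11 0 0 0 0 1"

```text
clock: 23.0
position: [0.4959, -0.2895, 0.2475]
ee_rot: [[-0.907, 0.421, -0.002], [0.421, 0.907, 0.002], [0.002, 0.001, -1.0]]
ft_force: [-0.2, 0.4, -2.8]
finger_gap: 0.0426
grasp_force: 61.5
```

```bash
python3 chk.py w9.png well0; python3 -c "
import numpy as np
from h import *
print(manip.observe()['ee_rot'])"
```

```text
23.0 [ 0.4959 -0.2895  0.2475] [-30.2928  15.4143  -6.8816  67.831    0.0261  -5.3926] 0.04261860068135319
well0 0.9 [258.8 168.8] [ 0.5001 -0.2895] tool [-0.0043  0.0017]
well0 0.6 [175.6 236.9] [ 0.5309 -0.4032] tool [-0.0801 -0.0885]
[[-0.9073  0.4204 -0.0007]
 [ 0.4204  0.9073  0.0007]
 [ 0.0009  0.0004 -1.    ]]
```

Aligned within a couple of mm; lower with small final steps.

>>> carry_out:
  targets: "-.003 .001 .015 0 0 0 1; -.003 .001 .03 0 0 0 1; -.003 .001 .042 0 0 0 1; -.003 .001 .054 0 0 0 1; -.003 .001 .066 0 0 0 1; -.003 .001 .078 0 0 0 1; -.003 .001 .088 0 0 0 1; -.003 .001 .09 0 0 0 1"

```text
clock: 23.9
position: [0.4991, -0.2905, 0.1567]
ee_rot: [[-0.907, 0.421, -0.002], [0.421, 0.907, 0.001], [0.002, 0.0, -1.0]]
ft_force: [-0.5, 0.2, -1.9]
finger_gap: 0.0428
grasp_force: 61.5
```

>>> carry_out:
  targets: "0 0 .003 0 0 0 1; 0 0 .006 0 0 0 1; 0 0 .009 0 0 0 1; 0 0 .009 0 0 0 1"

```text
clock: 24.3
position: [0.5006, -0.2915, 0.1504]
ee_rot: [[-0.907, 0.421, 0.002], [0.421, 0.907, -0.001], [-0.002, -0.0, -1.0]]
ft_force: [0.3, 1.0, 2.9]
finger_gap: 0.0429
grasp_force: 61.7
```

>>> carry_out:
  targets: "0 0 .001 0 0 0 1; 0 0 0 0 0 0 .25; 0 0 0 0 0 0 .25; 0 0 0 0 0 0 .25; 0 0 -.02 0 0 0 .25; 0 0 -.06 0 0 0 .25; 0 0 -.11 0 0 0 .25; 0 0 -.15 0 0 0 .25"

```text
clock: 25.1
position: [0.4999, -0.2909, 0.3016]
ee_rot: [[-0.907, 0.421, 0.001], [0.421, 0.907, -0.0], [-0.001, -0.0, -1.0]]
ft_force: [0.5, 0.3, -0.1]
finger_gap: 0.0643
grasp_force: 0.0
```

>>> carry_out:
  targets: "-.05 .003 0 0 0 .13 .35; -.098 .005 0 0 0 .26 .35; -.098 .005 0 0 0 .4 .35; -.098 .005 0 0 0 .54 .35; -.098 .005 0 0 0 .68 .35; -.098 .005 0 0 0 .82 .35; -.098 .005 0 0 0 .95 .35; -.098 .005 0 0 0 1.0 .35"

```text
clock: 25.9
position: [0.5908, -0.3277, 0.2989]
ee_rot: [[-0.132, 0.991, -0.001], [0.991, 0.132, 0.0], [0.0, -0.0, -1.0]]
ft_force: [1.2, 0.2, 0.2]
finger_gap: 0.0551
grasp_force: 0.0
```

>>> carry_out:
  targets: "0 0 0 0 0 .1 .35; 0 0 0 0 0 .2 .35; 0 0 0 0 0 .2 .35; 0 0 0 0 0 .2 .35"

```text
clock: 26.3
position: [0.5908, -0.3277, 0.299]
ee_rot: [[0.062, 0.998, -0.0], [0.998, -0.062, 0.0], [0.0, -0.0, -1.0]]
ft_force: [0.3, 0.5, 0.4]
finger_gap: 0.0554
grasp_force: 0.0
```

```bash
python3 chk.py w10.png well0 bottle1 wheel_grip; python3 -c "
from h import *
print(manip.observe()['ee_rot'])"
```

```text
26.3 [ 0.5908 -0.3277  0.299 ] [-29.0132  26.0086  14.7806  78.7957  -0.0001  64.5185] 0.0554299931706591
well0 0.95 [208.5 217.8] [ 0.5267 -0.4031] tool [-0.0793 -0.0592]
bottle1 0.81 [ 11.4 150.3] [ 0.27   -0.3079] tool [-0.0001 -0.3213]
bottle1 0.58 [172.7 124.8] [ 0.489  -0.2915] tool [ 0.0297 -0.1037]
wheel_grip 0.85 [255.2 199.8] [ 0.5898 -0.3263] tool [ 0.0013 -0.0011]
[[ 0.063   0.998  -0.0001]
 [ 0.998  -0.063   0.0001]
 [ 0.0001 -0.0001 -1.    ]]
```

View pics/w10.png

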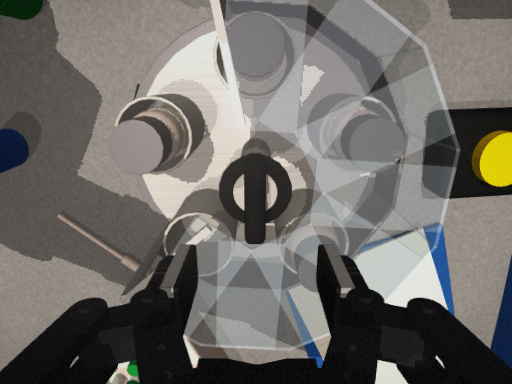

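>>> carry_out:
  targets: "0 0 .04 0 0 0 .35; 0 0 .07 0 0 0 .35; 0 0 .085 0 0 0 .35; 0 0 .085 0 0 0 .35; 0 0 .085 0 0 0 1; 0 0 .085 0 0 0 1; 0 0 .085 0 0 0 1; 0 0 .085 0 0 0 1"

```text
clock: 27.3
position: [0.5894, -0.328, 0.2163]
ee_rot: [[0.064, 0.998, -0.002], [0.998, -0.064, -0.001], [-0.001, -0.002, -1.0]]
ft_force: [-7.5, 1.6, 7.7]
finger_gap: 0.013
grasp_force: 62.7
```

>>> carry_out:
  targets: "0 0 0 0 0 .05 1; 0 0 0 0 0 .14 1; 0 0 0 0 0 .24 1; 0 0 0 0 0 .34 1; 0 0 0 0 0 .44 1; 0 0 0 0 0 .54 1; 0 0 0 0 0 .64 1; 0 0 0 0 0 .74 1"

```text
clock: 28.1
position: [0.5871, -0.3269, 0.2163]
ee_rot: [[0.723, 0.691, -0.006], [0.691, -0.723, 0.001], [-0.004, -0.004, -1.0]]
ft_force: [-16.8, 4.6, 12.8]
finger_gap: 0.0126
grasp_force: 63.6
```

>>> carry_out:
  targets: "0 0 0 0 0 .1 1; 0 0 0 0 0 .2 1; 0 0 0 0 0 .3 1; 0 0 0 0 0 .39 1; 0 0 0 0 0 .46 1; 0 0 0 0 0 .5 1; 0 0 0 0 0 .515 1; 0 0 0 0 0 .515 1"

```text
clock: 28.9
position: [0.5861, -0.3253, 0.2162]
ee_rot: [[0.969, 0.249, -0.007], [0.249, -0.969, 0.004], [-0.006, -0.005, -1.0]]
ft_force: [-18.7, 9.7, 15.7]
finger_gap: 0.0131
grasp_force: 63.9
```

>>> carry_out:
  targets: "0 0 0 0 0 0 .3; 0 0 0 0 0 0 .3; 0 0 0 0 0 0 .3; 0 0 -.05 0 0 0 .3; 0 0 -.1 0 0 0 0; 0 0 -.1 0 0 0 0"

```text
clock: 29.5
position: [0.5937, -0.3293, 0.3228]
ee_rot: [[0.968, 0.249, 0.011], [0.249, -0.968, -0.006], [0.009, 0.009, -1.0]]
ft_force: [1.4, -0.9, 0.1]
finger_gap: 0.0848
grasp_force: 0.0
```

>>> carry_out:
  targets: "0 0 0 0 0 -1.16 0; 0 0 0 0 0 -1.16 0; 0 0 0 0 0 -1.16 0; 0 0 0 0 0 -1.16 0; 0 0 0 0 0 -1.16 0; 0 0 0 0 0 -1.16 0; 0 0 0 0 0 -1.16 0; 0 0 0 0 0 -1.16 0"

```text
clock: 30.3
position: [0.5913, -0.3279, 0.3145]
ee_rot: [[0.153, 0.988, 0.001], [0.988, -0.153, -0.0], [-0.0, 0.001, -1.0]]
ft_force: [-0.3, -0.6, -0.0]
finger_gap: 0.0854
grasp_force: 0.0
```

>>> carry_out:
  targets: "0 0 0 0 0 -1.16 0; 0 0 0 0 0 -1.16 0; 0 0 0 0 0 -1.16 0; 0 0 0 0 0 -1.16 0; 0 0 0 0 0 -1.16 0; 0 0 0 0 0 -1.16 0; 0 0 0 0 0 -1.16 0; 0 0 0 0 0 -1.16 0"

```text
clock: 31.1
position: [0.5913, -0.3279, 0.3145]
ee_rot: [[-0.845, 0.535, 0.001], [0.535, 0.845, -0.0], [-0.001, 0.0, -1.0]]
ft_force: [0.1, 0.1, -0.2]
finger_gap: 0.0856
grasp_force: 0.0
```

```bash
python3 chk.py w11.png well0 bottle1 wheel_grip; python3 -c "
from h import *
print(manip.observe()['ee_rot'])"
```

```text
31.1 [ 0.5913 -0.3279  0.3145] [-29.012   25.9923  16.7375  80.6898  -0.0006   3.3229] 0.08555209729143153
well0 0.66 [242.1  63.5] [ 0.4979 -0.2886] tool [ 0.1002 -0.0167]
bottle1 0.84 [330.5 106.8] [ 0.5981 -0.2228] tool [0.0508 0.0924]
wheel_grip 0.86 [255.3 192.9] [ 0.5893 -0.3284] tool [ 0.0016 -0.0014]
[[-0.8406  0.5417  0.0004]
 [ 0.5417  0.8406 -0.0003]
 [-0.0005  0.     -1.    ]]
```

>>> carry_out:
  targets: ".273 .203 .05 0 0 0 0; .273 .203 .08 0 0 0 0; .273 .203 .08 0 0 0 0; .273 .203 .08 0 0 0 0; .273 .203 .08 0 0 0 0; .273 .203 .08 0 0 0 0; .273 .203 .08 0 0 0 0; .273 .203 .08 0 0 0 0"

```text
clock: 32.1
position: [0.4673, -0.0052, 0.233]
ee_rot: [[-0.844, 0.536, -0.003], [0.536, 0.844, 0.002], [0.004, -0.0, -1.0]]
ft_force: [0.5, -0.1, -0.0]
finger_gap: 0.0855
grasp_force: 0.0
```

```bash
python3 chk.py w12.png bottle1
```

```text
32.1 [ 0.4673 -0.0052  0.233 ] [ -0.7072   4.4435 -22.0473  63.6959   0.1028  31.7271] 0.08547727811591244
bottle1 0.58 [257.5 167.7] [ 0.4737 -0.0088] tool [-0.0082  0.0004]
bottle1 0.4 [504.6 160.2] [0.6129 0.2286] tool [0.0016 0.2755]
```

>>> carry_out:
  targets: "-.001 0 .05 0 0 0 0; -.001 0 .095 0 0 0 0; -.001 0 .125 0 0 0 0; -.001 0 .125 0 0 0 0; -.001 0 .125 0 0 0 1; -.001 0 .125 0 0 0 1; -.001 0 .125 0 0 0 1; -.001 0 .125 0 0 0 1"

```text
clock: 33.0
position: [0.4733, -0.0102, 0.1115]
ee_rot: [[-0.842, 0.54, 0.004], [0.54, 0.842, -0.0], [-0.004, 0.002, -1.0]]
ft_force: [0.5, 0.2, 5.8]
finger_gap: 0.0429
grasp_force: 60.3
```

>>> carry_out:
  targets: "0 0 0 0 0 0 1; 0 0 -.02 0 0 0 1; 0 0 -.06 0 0 0 1; 0 0 -.1 0 0 0 1; 0 0 -.14 0 0 0 1; 0 0 -.14 0 0 0 1; 0 0 -.14 0 0 0 1"

```text
clock: 33.7
position: [0.4723, -0.01, 0.251]
ee_rot: [[-0.842, 0.54, 0.004], [0.54, 0.842, -0.0], [-0.003, 0.002, -1.0]]
ft_force: [-0.5, -0.2, -1.9]
finger_gap: 0.0429
grasp_force: 61.9
```

>>> carry_out:
  targets: "-.025 -.032 0 0 0 0 1; -.05 -.064 0 0 0 0 1; -.075 -.096 0 0 0 0 1; -.1 -.128 0 0 0 0 1; -.125 -.16 0 0 0 0 1; -.15 -.192 0 0 0 0 1; -.165 -.212 0 0 0 0 1; -.173 -.222 0 0 0 0 1"

```text
clock: 34.5
position: [0.4962, -0.292, 0.2474]
ee_rot: [[-0.841, 0.541, -0.002], [0.541, 0.841, 0.001], [0.003, -0.0, -1.0]]
ft_force: [0.8, 1.0, -1.9]
finger_gap: 0.0426
grasp_force: 62.0
```

>>> carry_out:
  targets: "0 0 0 0 0 0 1; 0 0 0 0 0 0 1; 0 0 0 0 0 0 1"

```text
clock: 34.8
position: [0.497, -0.2888, 0.2491]
ee_rot: [[-0.843, 0.538, -0.001], [0.538, 0.843, 0.001], [0.001, 0.0, -1.0]]
ft_force: [0.0, 0.2, -2.3]
finger_gap: 0.0429
grasp_force: 62.0
```

```bash
python3 chk.py w13.png well0; python3 -c "
from h import *
print(manip.observe()['ee_rot'])"
```

```text
34.8 [ 0.497  -0.2888  0.2491] [-30.1685  15.381   -6.7123  67.9608   0.0267   2.3976] 0.042915053628385116
well0 0.73 [261.2 165.8] [ 0.5005 -0.286 ] tool [-0.0016  0.0041]
[[-0.8429  0.5381  0.    ]
 [ 0.5381  0.8429  0.0002]
 [ 0.0001  0.0002 -1.    ]]
```

>>> carry_out:
  targets: "-.001 .002 .015 0 0 0 1; -.001 .002 .03 0 0 0 1; -.001 .002 .042 0 0 0 1; -.001 .002 .054 0 0 0 1; -.001 .002 .066 0 0 0 1; -.001 .002 .078 0 0 0 1; -.001 .002 .088 0 0 0 1; -.001 .002 .09 0 0 0 1"

```text
clock: 35.7
position: [0.4983, -0.2887, 0.1577]
ee_rot: [[-0.842, 0.54, -0.002], [0.54, 0.842, 0.001], [0.002, -0.0, -1.0]]
ft_force: [-0.3, 0.2, -1.8]
finger_gap: 0.0427
grasp_force: 62.1
```

>>> carry_out:
  targets: "0 0 .003 0 0 0 1; 0 0 .006 0 0 0 1; 0 0 .009 0 0 0 1; 0 0 .009 0 0 0 1"

```text
clock: 36.1
position: [0.5, -0.2897, 0.1516]
ee_rot: [[-0.842, 0.54, 0.002], [0.54, 0.842, -0.001], [-0.002, -0.0, -1.0]]
ft_force: [-1.4, 0.9, 3.1]
finger_gap: 0.0427
grasp_force: 62.2
```

>>> carry_out:
  targets: "0 0 .001 0 0 0 1; 0 0 0 0 0 0 .25; 0 0 0 0 0 0 .25; 0 0 0 0 0 0 .25; 0 0 -.02 0 0 0 .25; 0 0 -.06 0 0 0 .25; 0 0 -.11 0 0 0 .25; 0 0 -.15 0 0 0 .25"

```text
clock: 36.9
position: [0.4992, -0.2892, 0.3026]
ee_rot: [[-0.842, 0.539, 0.001], [0.539, 0.842, -0.0], [-0.001, 0.0, -1.0]]
ft_force: [1.2, -0.4, 0.1]
finger_gap: 0.0643
grasp_force: 0.0
```

>>> carry_out:
  targets: ".088 .322 -.1 0 0 -.571 0; .088 .322 -.1 0 0 -.571 0; .088 .322 -.1 0 0 -.571 0; .088 .322 -.1 0 0 -.571 0; .088 .322 -.1 0 0 -.571 0; .088 .322 -.1 0 0 -.571 0; .088 .322 -.1 0 0 -.571 0; .088 .322 -.1 0 0 -.571 0"

```text
clock: 37.7
position: [0.6004, 0.0347, 0.4014]
ee_rot: [[-1.0, -0.008, 0.002], [-0.008, 1.0, 0.002], [-0.002, 0.002, -1.0]]
ft_force: [0.8, -1.0, -0.6]
finger_gap: 0.0853
grasp_force: 0.0
```

>>> carry_out:
  targets: "0 0 0 0 0 0 0; 0 0 0 0 0 0 0; 0 0 0 0 0 0 0"

```text
clock: 38.0
position: [0.5983, 0.0281, 0.3999]
ee_rot: [[-1.0, 0.001, -0.001], [0.001, 1.0, -0.0], [0.001, -0.0, -1.0]]
ft_force: [0.9, -0.1, 0.1]
finger_gap: 0.0858
grasp_force: 0.0
```

```bash
python3 chk.py w14.png slope cassette1 cassette1_well stand well0 bottle1; python3 -c "
from h import *
print(manip.observe()['ee_rot'])
a=cv2.imread('pics/w14.png'); cv2.imwrite('pics/w14b.png',cv2.resize(a,(800,600),interpolation=cv2.INTER_CUBIC))"
```

```text
38.0 [0.5983 0.0281 0.3999] [ 2.7013 17.4423 15.4634 88.0741 -0.0154  2.7354] 0.085752674308858
slope 0.64 [384.1 184. ] [0.6736 0.234 ] tool [-0.0756  0.206 ]
cassette1 0.92 [223.7 158.4] [ 0.6318 -0.0241] tool [-0.0339 -0.0521]
cassette1 0.59 [480.1   3.8] [0.401  0.3513] tool [0.1971 0.3231]
cassette1 0.56 [393.7  11.6] [0.4177 0.2226] tool [0.1804 0.1945]
stand 0.85 [387.9 145.3] [0.6104 0.2331] tool [-0.0124  0.205 ]
stand 0.61 [261.2 231.5] [0.7568 0.0351] tool [-0.1589  0.0072]
stand 0.51 [223.4 158.3] [ 0.6316 -0.0246] tool [-0.0337 -0.0526]
well0 0.72 [30.8 71. ] [ 0.4963 -0.2911] tool [ 0.1015 -0.3192]
well0 0.7 [ 41.4 198.5] [ 0.6864 -0.3098] tool [-0.0886 -0.3378]
[[-1.     -0.0005 -0.    ]
 [-0.0005  1.      0.    ]
 [ 0.      0.     -1.    ]]
```

View pics/w14b.png

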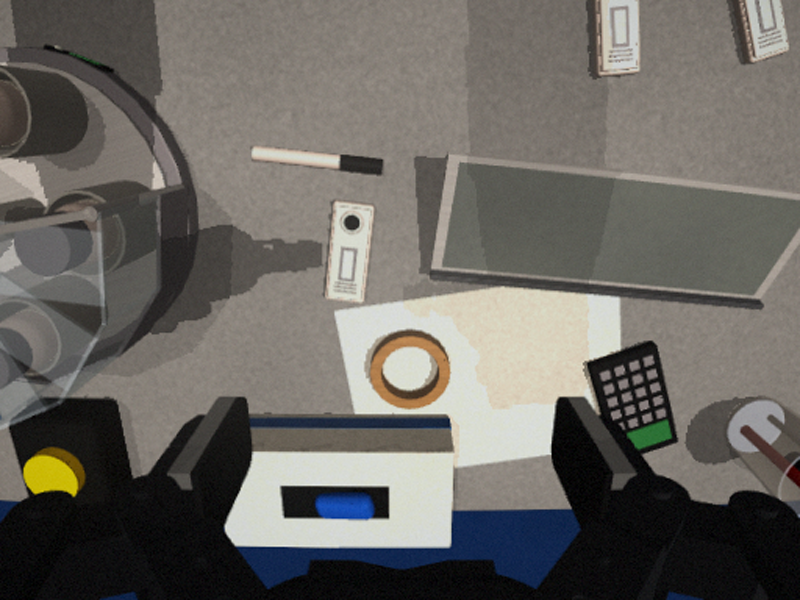

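```bash
python3 - <<'E'
from h import *
st=manip.observe(); f=eyes.grab_frame('wrist')
k=1.5625
C=[atz(f,np.array(p)/k,.016,st)[:2] for p in [(333,200),(376,203),(365,303),(325,298)]]
C=np.array(C); print(C, 'c',C.mean(0)); d=(C[0]+C[1]-C[2]-C[3])/2; print('len',np.hypot(*d),'yaw',np.degrees(np.arctan2(d[1],d[0])),'wid',np.hypot(*(C[0]-C[1])))
for n,p,z in [('nearR',(449,155),.0755),('nearmid',(620,175),.0755),('ledR',(433,270),.034),('ledL',(765,300),.034),('sideL top',(800,225),.05)]:
    print(n,atz(f,np.array(p)/k,z,st)[:2])
for p in [(384.1,184)]: print('slope w',atz(f,p,.024,st)[:2])
t=eyes.grab_frame('top'); s=eyes.grab_frame('scene')
for g in (t,s):
  for r in eyes.place_of(g,'slope')[:1]: print(r['score'],atz(g,r['position'],.024)[:2])
  for q in ['cassette1','cassette1_well']:
    for r in eyes.place_of(g,q): 
      if r['score']>.3: print(q,r['score'],r['position'],atz(g,r['position'],.016 if 'well' in q else 0)[:2])
save(t,'top2.png')
# board pixels in the top view: white cassettes too
hsv=cv2.cvtColor(t['pixels'],cv2.COLOR_RGB2HSV)
w=((hsv[...,1]<40)&(hsv[...,2]>175)).astype(np.uint8)
for c in cv2.findContours(w,cv2.RETR_EXTERNAL,cv2.CHAIN_APPROX_NONE)[0]:
    if 150<cv2.contourArea(c)<900:
        r=cv2.minAreaRect(c); b=np.array([atz(t,p,.016)[:2] for p in cv2.boxPoints(r)])
        e=[b[1]-b[0],b[2]-b[1]]; L=max(e,key=lambda v:np.hypot(*v)); print('rect',np.round(r[0],1),b.mean(0),[np.hypot(*v) for v in e],'yaw',np.degrees(np.arctan2(L[1],L[0]))%180)
E
```

```text
[[ 0.5832 -0.036 ]
 [ 0.5861  0.0048]
 [ 0.686  -0.0076]
 [ 0.6808 -0.0477]] c [ 0.634  -0.0216]
len 0.09948987022074686 yaw 173.0454079530525 wid 0.04089010173679037
nearR [0.5391 0.0678]
nearmid [0.5538 0.2116]
ledR [0.6471 0.059 ]
ledL [0.6769 0.3947]
sideL top [0.5978 0.4029]
slope w [0.6672 0.2258]
0.79 [0.6596 0.2207]
cassette1 0.95 [135.8, 230.8] [0.4046 0.3539]
cassette1 0.7 [338.4, 199.0] [ 0.4986 -0.2958]
cassette1_well 0.79 [137.9, 242.1] [0.37   0.3426]
0.81 [0.6659 0.2234]
cassette1 0.78 [337.9, 223.5] [0.4142 0.2188]
cassette1 0.73 [229.9, 238.3] [ 0.6255 -0.0331]
cassette1 0.71 [379.1, 238.7] [0.3998 0.3454]
cassette1_well 0.68 [383.4, 227.4] [0.3677 0.3421]
rect [134.4 232.8] [0.3994 0.3536] [np.float64(0.03645469488554716), np.float64(0.09733033720497533)] yaw 19.777578598749415
rect [359.2 190.5] [ 0.5249 -0.3591] [np.float64(0.07764313501640611), np.float64(0.13361621753626546)] yaw 9.148616091136347
rect [283.5  74.5] [ 0.9028 -0.1234] [np.float64(0.08116515468898002), np.float64(0.12190672374424458)] yaw 178.97188672413586
```

>>> carry_out:
  targets: "-.0355 -.05 .1 0 0 .122 0; -.0355 -.05 .2 0 0 .122 0; -.0355 -.05 .26 0 0 .122 0; -.0355 -.05 .26 0 0 .122 0; -.0355 -.05 .26 0 0 .122 0; -.0355 -.05 .26 0 0 .122 0; -.0355 -.05 .26 0 0 .122 0; -.0355 -.05 .26 0 0 .122 0"

```text
clock: 39.6
position: [0.6345, -0.0204, 0.1409]
ee_rot: [[-0.993, 0.121, 0.0], [0.121, 0.993, 0.0], [-0.0, 0.0, -1.0]]
ft_force: [1.3, 0.7, -0.1]
finger_gap: 0.0856
grasp_force: 0.0
```

>>> carry_out:
  targets: "0 0 .04 0 0 0 0; 0 0 .07 0 0 0 0; 0 0 .09 0 0 0 0; 0 0 .1 0 0 0 0; 0 0 .1 0 0 0 0"

```text
clock: 40.1
position: [0.6348, -0.0203, 0.0409]
ee_rot: [[-0.993, 0.12, 0.001], [0.12, 0.993, -0.0], [-0.001, 0.0, -1.0]]
ft_force: [0.0, -0.3, -0.4]
finger_gap: 0.0856
grasp_force: 0.0
```

```bash
cat > go.py <<'E'
from h import *
from scipy.spatial.transform import Rotation as Ro
L=np.array([.0886,.996,0]); a=np.radians(25); hx=np.array([-.996,.0886,0])
xs=np.cos(a)*hx+np.array([0,0,np.sin(a)]); n=-np.sin(a)*hx+np.array([0,0,np.cos(a)])
O=np.array([.665,.2265,.024])
def board(l,x=.062,h=.004,g=.026):
    R=np.column_stack([xs,np.cross(-n,xs),-n]); return O+l*L+x*xs+(h+g)*n,R
def flat(x,y,z,yaw):
    c,s=np.cos(np.radians(yaw)),np.sin(np.radians(yaw)); return np.array([x,y,z]),np.array([[c,s,0],[s,-c,0],[0,0,-1.]])
def to(P,R):
    st=manip.observe(); T=np.array(st['ee_rot']); print('at',st['position'],'shift',T.T@(P-st['position']),'rv',Ro.from_matrix(T.T@R).as_rotvec(),'q',st['qpos'])
E
python3 -c "
from go import *
to(*flat(.634,-.0216,.026,173))"; python3 chk.py w15.png cassette1 cassette1_well
```

```text
at [ 0.6348 -0.0203  0.0409] shift [ 0.0006 -0.0014  0.0149] rv [0.0001 0.0006 0.0017] q [ -1.8309  30.4453 -13.3731  46.1461   0.0011   5.074 ]
40.1 [ 0.6348 -0.0203  0.0409] [ -1.8309  30.4453 -13.3731  46.1461   0.0011   5.074 ] 0.0856358026059436
cassette1 0.92 [249.8 240.4] [ 0.6346 -0.0244] tool [-0.0002 -0.0041]
```

>>> carry_out:
  targets: "0 -.003 .008 0 0 0 0; 0 -.003 .015 0 0 0 0; 0 -.003 .015 0 0 0 0; 0 -.003 .015 0 0 0 1; 0 -.003 .015 0 0 0 1; 0 -.003 .015 0 0 0 1; 0 -.003 .015 0 0 0 1; 0 -.003 .015 0 0 0 1"

```text
clock: 41.05
position: [0.6345, -0.0234, 0.0259]
ee_rot: [[-0.993, 0.12, 0.001], [0.12, 0.993, -0.0], [-0.001, 0.0, -1.0]]
ft_force: [-0.7, 0.3, 3.6]
finger_gap: 0.038
grasp_force: 60.6
```

>>> carry_out:
  targets: "0 0 -.02 0 0 0 1; 0 0 -.06 0 0 0 1; 0 0 -.1 0 0 0 1; 0 0 -.15 0 0 0 1; 0 0 -.15 0 0 0 1; 0 0 -.15 0 0 0 1"

```text
clock: 41.65
position: [0.635, -0.0235, 0.1769]
ee_rot: [[-0.993, 0.12, 0.003], [0.12, 0.993, -0.0], [-0.003, 0.0, -1.0]]
ft_force: [0.7, 0.3, -1.8]
finger_gap: 0.0381
grasp_force: 60.3
```

```bash
python3 -c "
from go import *
to(*board(-.1,h=.084)); print(board(-.1)[0])"
```

```text
at [ 0.635  -0.0235  0.1769] shift [0.0069 0.1515 0.027 ] rv [ 0.0072  0.4396 -0.0315] q [-2.1176 23.7405 -4.5705 61.5005  0.0018  4.8012]
[0.6128 0.1308 0.0774]
```

>>> carry_out:
  targets: ".007 .04 0 .0018 .11 -.008 1; .007 .08 0 .0036 .22 -.016 1; .007 .12 .01 .0054 .33 -.024 1; .007 .1515 .027 .0072 .44 -.0315 1; .007 .1515 .027 .0072 .44 -.0315 1; .007 .1515 .027 .0072 .44 -.0315 1; .007 .1515 .027 .0072 .44 -.0315 1"

```text
clock: 42.35
position: [0.645, 0.1271, 0.1488]
ee_rot: [[-0.901, 0.089, -0.424], [0.081, 0.996, 0.038], [0.425, -0.0, -0.905]]
ft_force: [-0.2, -0.6, 1.3]
finger_gap: 0.038
grasp_force: 60.4
```

>>> carry_out:
  targets: "0 0 .02 0 0 0 1; 0 0 .04 0 0 0 1; 0 0 .055 0 0 0 1; 0 0 .065 0 0 0 1; 0 0 .07 0 0 0 1; 0 0 .07 0 0 0 1"

```text
clock: 42.95
position: [0.6157, 0.1299, 0.0868]
ee_rot: [[-0.902, 0.089, -0.422], [0.081, 0.996, 0.038], [0.424, 0.0, -0.906]]
ft_force: [0.1, -0.5, -0.1]
finger_gap: 0.0375
grasp_force: 60.4
```

>>> carry_out:
  targets: "0 0 .003 0 0 0 1; 0 0 .006 0 0 0 1; 0 0 .006 0 0 0 1"

```text
clock: 43.25
position: [0.6129, 0.1306, 0.0793]
ee_rot: [[-0.901, 0.089, -0.425], [0.08, 0.996, 0.038], [0.426, -0.0, -0.905]]
ft_force: [-0.8, 0.2, -1.1]
finger_gap: 0.0381
grasp_force: 60.4
```

```bash
python3 -c "
from go import *
to(*board(-.1))"; python3 chk.py w16.png slope
```

```text
at [0.6129 0.1306 0.0793] shift [-0.0007  0.0001  0.0018] rv [-0.0002 -0.0039 -0.0001] q [ 9.0877 48.1054 18.4473 84.8939  5.9786 12.8722]
43.25 [0.6129 0.1306 0.0793] [ 9.0877 48.1054 18.4473 84.8939  5.9786 12.8722] 0.038055623535134524
```

View pics/w16.png

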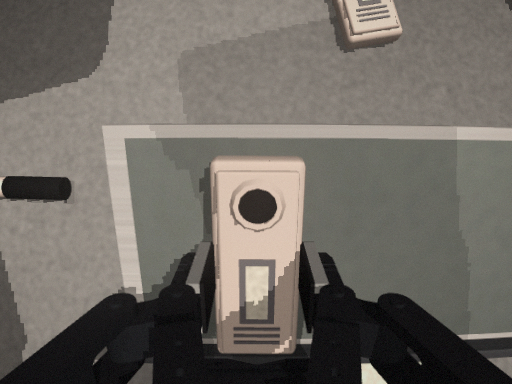

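```bash
python3 - <<'E'
from go import *
st=manip.observe(); f=eyes.grab_frame('wrist')
def onboard(p,h=0):
    o,d=ray(f,p,st); q=O+h*n; X=o+d*(np.dot(q-o,n)/np.dot(d,n)); return np.round([np.dot(X-O,xs),-np.dot(X-O,L)],4)
g=cv2.cvtColor(f['pixels'],cv2.COLOR_RGB2GRAY)
for c in (440,480,500): print(c,[(r,int(g[r,c])) for r in list(range(120,144,2))+list(range(324,366,2))])
for p in [(400,125),(400,138),(480,332),(480,337),(480,343),(480,357),(104,126)]: print(p,onboard(p),'h10',onboard(p,.01))
# predicted cassette outline now, underside at h = from tcp
P=st['position']-0; z=np.array(st['ee_rot'])[:,2]; x=np.array(st['ee_rot'])[:,0]; und=P+.026*z
print('und',np.dot(und-O,xs),np.dot(und-O,n))
for s,hh in [(.05,.016),(-.05,.016),(.05,0.)]: print(s,hh,proj(f,und+s*x-hh*z,st))
E
```

```text
440 [(120, 121), (122, 121), (124, 115), (126, 152), (128, 172), (130, 171), (132, 170), (134, 167), (136, 169), (138, 162), (140, 107), (142, 104), (324, 12), (326, 17), (328, 17), (330, 15), (332, 18), (334, 16), (336, 19), (338, 14), (340, 14), (342, 14), (344, 20), (346, 6), (348, 15), (350, 19), (352, 21), (354, 9), (356, 11), (358, 19), (360, 15), (362, 3), (364, 9)]
480 [(120, 118), (122, 127), (124, 127), (126, 121), (128, 189), (130, 184), (132, 183), (134, 182), (136, 182), (138, 186), (140, 140), (142, 114), (324, 103), (326, 103), (328, 105), (330, 101), (332, 101), (334, 182), (336, 179), (338, 128), (340, 42), (342, 40), (344, 41), (346, 39), (348, 37), (350, 51), (352, 63), (354, 22), (356, 21), (358, 16), (360, 13), (362, 17), (364, 10)]
500 [(120, 122), (122, 121), (124, 119), (126, 116), (128, 179), (130, 181), (132, 183), (134, 178), (136, 179), (138, 182), (140, 159), (142, 113), (324, 99), (326, 96), (328, 98), (330, 98), (332, 124), (334, 175), (336, 176), (338, 45), (340, 40), (342, 38), (344, 39), (346, 43), (348, 37), (350, 66), (352, 62), (354, 62), (356, 59), (358, 128), (360, 129), (362, 128), (364, 128)]
(400, 125) [0.1239 0.0356] h10 [0.125  0.0398]
(400, 138) [0.118  0.0349] h10 [0.1195 0.0392]
(480, 332) [ 0.007  -0.0288] h10 [ 0.0158 -0.0203]
(480, 337) [ 0.0033 -0.0297] h10 [ 0.0123 -0.0212]
(480, 343) [-0.0011 -0.0309] h10 [ 0.0081 -0.0223]
(480, 357) [-0.012  -0.0337] h10 [-0.002  -0.0249]
(104, 126) [0.1236 0.1698] h10 [0.1247 0.1653]
und 0.06269978101144456 0.005937153014567321
0.05 0.016 [257.8577 159.2993]
-0.05 0.016 [257.6237 358.9339]
0.05 0.0 [257.7331 151.4689]
```

>>> carry_out:
  targets: "0 0 .002 0 0 0 1; 0 0 .004 0 0 0 1; 0 0 .004 0 0 0 1"

```text
clock: 43.7
position: [0.611, 0.1308, 0.0755]
ee_rot: [[-0.901, 0.089, -0.425], [0.08, 0.996, 0.037], [0.427, -0.0, -0.904]]
ft_force: [0.1, 0.4, -0.7]
finger_gap: 0.0381
grasp_force: 60.4
```

>>> carry_out:
  targets: "0 0 .001 0 0 0 1; 0 0 .002 0 0 0 1; 0 0 .002 0 0 0 1"

```text
clock: 44.0
position: [0.6103, 0.1309, 0.074]
ee_rot: [[-0.901, 0.089, -0.424], [0.08, 0.996, 0.038], [0.426, -0.0, -0.905]]
ft_force: [-0.0, 0.1, -1.1]
finger_gap: 0.0382
grasp_force: 60.4
```

>>> carry_out:
  targets: "0 0 .001 0 0 0 1; 0 0 .002 0 0 0 1; 0 0 .002 0 0 0 1"

```text
clock: 44.3
position: [0.6101, 0.1309, 0.0732]
ee_rot: [[-0.902, 0.089, -0.423], [0.08, 0.996, 0.038], [0.425, 0.0, -0.905]]
ft_force: [1.0, -1.2, 4.2]
finger_gap: 0.0382
grasp_force: 60.8
```

>>> carry_out:
  targets: "0 0 .001 0 0 0 1; 0 0 .002 0 0 0 1; 0 0 .002 0 0 0 1"

```text
clock: 44.6
position: [0.61, 0.1309, 0.0731]
ee_rot: [[-0.903, 0.089, -0.421], [0.08, 0.996, 0.038], [0.423, 0.0, -0.906]]
ft_force: [2.8, -1.2, 13.1]
finger_gap: 0.0376
grasp_force: 61.8
```

>>> carry_out:
  targets: "0 0 -.002 0 0 0 1; 0 0 -.002 0 0 0 .2; 0 0 -.002 0 0 0 .2; 0 0 -.002 0 0 0 .2; 0 0 -.03 0 0 0 .2; 0 0 -.07 0 0 0 .2; 0 0 -.12 0 0 0 0; 0 0 -.15 0 0 0 0"

```text
clock: 45.4
position: [0.6734, 0.1253, 0.2093]
ee_rot: [[-0.902, 0.089, -0.422], [0.08, 0.996, 0.038], [0.423, 0.001, -0.906]]
ft_force: [1.1, -0.0, 0.3]
finger_gap: 0.0854
grasp_force: 0.0
```

>>> carry_out:
  targets: "0 0 0 0 0 0 0; 0 0 0 0 0 0 0"

```text
clock: 45.6
position: [0.673, 0.1254, 0.2058]
ee_rot: [[-0.902, 0.089, -0.423], [0.08, 0.996, 0.038], [0.425, 0.0, -0.905]]
ft_force: [-0.2, 0.0, -0.2]
finger_gap: 0.0856
grasp_force: 0.0
```

```bash
cat > bchk.py <<'E'
from go import *
import sys
# cassettes on the board from the wrist view: place_of rays met with board plane
st=manip.observe(); f=eyes.grab_frame('wrist'); save(f,sys.argv[1])
def onp(p,h):
    o,d=ray(f,p,st); q=O+h*n; X=o+d*(np.dot(q-o,n)/np.dot(d,n)); return np.round([np.dot(X-O,xs),-np.dot(X-O,L)],4)
for q,h in [('cassette1',0),('cassette1_well',.016),('slope',0)]:
    for r in eyes.place_of(f,q):
        if r['score']>.3: print(q,round(r['score'],2),np.round(r['position'],1),'board',onp(r['position'],h))
g=cv2.cvtColor(f['pixels'],cv2.COLOR_RGB2HSV); m=((g[...,1]<60)&(g[...,2]>165)).astype(np.uint8)
for c in cv2.findContours(m,cv2.RETR_EXTERNAL,cv2.CHAIN_APPROX_NONE)[0]:
    if cv2.contourArea(c)>1500:
        b=np.array([onp(p,.016) for p in cv2.boxPoints(cv2.minAreaRect(c))]); e=[b[1]-b[0],b[2]-b[1]]; l=max(e,key=lambda v:np.hypot(*v))
        print('blob board',b.mean(0),'size',[np.round(np.hypot(*v),3) for v in e],'ang',np.degrees(np.arctan2(l[1],l[0])))
E
python3 bchk.py w17.png
python3 -c "
from go import *
to(*flat(.45,.25,.30,180))"
```

```text
cassette1 0.79 [321.3  17.8] board [0.1918 0.049 ]
cassette1 0.67 [454.2  15.8] board [ 0.1968 -0.0604]
slope 0.81 [358.7 235.3] board [0.0029 0.003 ]
blob board [-0.0799  0.0827] size [np.float64(0.207), np.float64(0.157)] ang -90.11066288414705
blob board [0.0544 0.1006] size [np.float64(0.037), np.float64(0.097)] ang -178.87437460960376
blob board [0.184  0.0471] size [np.float64(0.025), np.float64(0.041)] ang -164.07371543242877
at [0.6713 0.1254 0.2047] shift [0.25   0.1045 0.0131] rv [ 0.0188 -0.443  -0.0873] q [  8.0703  53.6601  45.4087 106.5677   5.5529  11.9342]
```

>>> carry_out:
  targets: ".25 .1045 .013 .019 -.443 -.087 0; .25 .1045 .013 .019 -.443 -.087 0; .25 .1045 .013 .019 -.443 -.087 0; .25 .1045 .013 .019 -.443 -.087 0; .25 .1045 .013 .019 -.443 -.087 0; .25 .1045 .013 .019 -.443 -.087 0; .25 .1045 .013 .019 -.443 -.087 0; .25 .1045 .013 .019 -.443 -.087 0"

```text
clock: 46.6
position: [0.4474, 0.2512, 0.3023]
ee_rot: [[-1.0, -0.004, 0.004], [-0.004, 1.0, 0.002], [-0.004, 0.001, -1.0]]
ft_force: [0.2, 0.2, 0.4]
finger_gap: 0.0855
grasp_force: 0.0
```

>>> carry_out:
  targets: "0 0 0 0 0 0 0; 0 0 0 0 0 0 0"

```text
clock: 46.8
position: [0.4511, 0.2495, 0.3]
ee_rot: [[-1.0, 0.001, 0.002], [0.001, 1.0, -0.001], [-0.002, -0.001, -1.0]]
ft_force: [0.0, 0.1, -0.0]
finger_gap: 0.0857
grasp_force: 0.0
```

```bash
cat > cchk.py <<'E'
from go import *
import sys
st=manip.observe(); f=eyes.grab_frame('wrist'); save(f,sys.argv[1]); print(st['position'])
for q,h in [('cassette1',0),('cassette1_well',.016)]:
    for r in eyes.place_of(f,q):
        if r['score']>.3: print(q,round(r['score'],2),np.round(r['position'],1),atz(f,r['position'],h,st)[:2])
g=cv2.cvtColor(f['pixels'],cv2.COLOR_RGB2HSV); m=((g[...,1]<60)&(g[...,2]>165)).astype(np.uint8)
for c in cv2.findContours(m,cv2.RETR_EXTERNAL,cv2.CHAIN_APPROX_NONE)[0]:
    if cv2.contourArea(c)>1000:
        b=np.array([atz(f,p,.016,st)[:2] for p in cv2.boxPoints(cv2.minAreaRect(c))]); e=[b[1]-b[0],b[2]-b[1]]; l=max(e,key=lambda v:np.hypot(*v))
        print('blob',b.mean(0),'size',[np.round(np.hypot(*v),3) for v in e],'yaw',np.degrees(np.arctan2(l[1],l[0]))%180)
E
python3 cchk.py w18.png
```

```text
[0.4511 0.2495 0.3   ]
cassette1 0.98 [163.4 275.3] [0.6344 0.1147]
cassette1 0.64 [363.  124.9] [0.4215 0.3805]
cassette1 0.58 [234.4 120.1] [0.4161 0.2215]
cassette1_well 0.83 [360.5 100.5] [0.3913 0.3701]
blob [0.7246 0.1525] size [np.float64(0.177), np.float64(0.193)] yaw 53.36833432901261
blob [0.4213 0.3785] size [np.float64(0.039), np.float64(0.1)] yaw 21.108200749304352
blob [0.4172 0.2201] size [np.float64(0.038), np.float64(0.098)] yaw 6.921403986096023
blob [0.3071 0.3303] size [np.float64(0.116), np.float64(0.047)] yaw 91.02030762958475
```

>>> carry_out:
  targets: ".034 -.029 .05 0 0 -.12 0; .034 -.029 .1 0 0 -.12 0; .034 -.029 .15 0 0 -.12 0; .034 -.029 .2 0 0 -.12 0; .034 -.029 .24 0 0 -.12 0; .034 -.029 .26 0 0 -.12 0; .034 -.029 .26 0 0 -.12 0; .034 -.029 .26 0 0 -.12 0"

```text
clock: 47.75
position: [0.4179, 0.2207, 0.0408]
ee_rot: [[-0.993, -0.118, 0.002], [-0.118, 0.993, -0.0], [-0.002, -0.001, -1.0]]
ft_force: [0.2, -1.0, -0.6]
finger_gap: 0.0857
grasp_force: 0.0
```

```bash
python3 -c "
from go import *
to(*flat(.4168,.2208,.026,186.9))"; python3 chk.py w19.png cassette1
```

```text
at [0.4179 0.2207 0.0408] shift [0.0012 0.0002 0.0148] rv [-0.0007  0.002  -0.0017] q [ 27.8882  15.8608 -36.4856  37.56    -0.0788  21.0855]
47.75 [0.4179 0.2207 0.0408] [ 27.8882  15.8608 -36.4856  37.56    -0.0788  21.0855] 0.08567111523447868
cassette1 0.58 [257.9 237.9] [0.4166 0.2207] tool [0.0014 0.0002]
```

>>> carry_out:
  targets: ".001 0 .008 0 0 0 0; .001 0 .015 0 0 0 0; .001 0 .015 0 0 0 0; .001 0 .015 0 0 0 1; .001 0 .015 0 0 0 1; .001 0 .015 0 0 0 1; .001 0 .015 0 0 0 1; .001 0 .015 0 0 0 1"

```text
clock: 48.65
position: [0.4171, 0.2212, 0.0264]
ee_rot: [[-0.993, -0.119, 0.004], [-0.119, 0.993, 0.001], [-0.004, 0.0, -1.0]]
ft_force: [-1.3, -0.5, 4.9]
finger_gap: 0.038
grasp_force: 60.5
```

>>> carry_out:
  targets: "0 0 -.02 0 0 0 1; 0 0 -.06 0 0 0 1; 0 0 -.1 0 0 0 1; 0 0 -.15 0 0 0 1; 0 0 -.15 0 0 0 1; 0 0 -.15 0 0 0 1"

```text
clock: 49.25
position: [0.4172, 0.2214, 0.1772]
ee_rot: [[-0.993, -0.119, 0.006], [-0.119, 0.993, 0.002], [-0.006, 0.001, -1.0]]
ft_force: [-0.6, -1.8, -0.9]
finger_gap: 0.0379
grasp_force: 60.5
```

```bash
python3 -c "
from go import *
to(*board(0,h=.084)); print(board(-.1,h=0)[0],board(0,h=0.)[0])"
```

```text
at [0.4172 0.2214 0.1772] shift [-0.237  -0.0226  0.0288] rv [-0.0439  0.4409  0.2054] q [ 28.0104   6.7412 -27.104   55.7983  -0.0805  21.1563]
[0.6111 0.1309 0.0738] [0.62   0.2305 0.0738]
```

>>> carry_out:
  targets: "-.04 -.004 0 -.007 .07 .034 1; -.08 -.008 0 -.014 .147 .068 1; -.12 -.011 0 -.022 .22 .1 1; -.16 -.015 0 -.029 .29 .136 1; -.2 -.019 .01 -.036 .37 .17 1; -.237 -.0226 .029 -.044 .441 .205 1; -.237 -.0226 .029 -.044 .441 .205 1; -.237 -.0226 .029 -.044 .441 .205 1"

```text
clock: 50.05
position: [0.6539, 0.2254, 0.1398]
ee_rot: [[-0.897, 0.09, -0.432], [0.083, 0.996, 0.034], [0.433, -0.005, -0.901]]
ft_force: [-1.8, -0.3, -1.0]
finger_gap: 0.0382
grasp_force: 60.5
```

>>> carry_out:
  targets: "0 0 .02 0 0 0 1; 0 0 .04 0 0 0 1; 0 0 .055 0 0 0 1; 0 0 .065 0 0 0 1; 0 0 .072 0 0 0 1; 0 0 .075 0 0 0 1; 0 0 .075 0 0 0 1"

```text
clock: 50.75
position: [0.6225, 0.2296, 0.0801]
ee_rot: [[-0.902, 0.088, -0.423], [0.08, 0.996, 0.036], [0.425, -0.001, -0.905]]
ft_force: [-0.1, -0.3, -0.3]
finger_gap: 0.038
grasp_force: 60.5
```

```bash
python3 -c "
from go import *
to(*board(0,h=0))"
```

```text
at [0.6225 0.2296 0.0801] shift [-0.0004  0.0007  0.0068] rv [-0.0015 -0.0024 -0.0001] q [16.1709 51.5684 25.4036 87.4877  8.7773 19.4006]
```

>>> carry_out:
  targets: "0 0 .003 0 0 0 1; 0 0 .006 0 0 0 1; 0 0 .006 0 0 0 1"

```text
clock: 51.05
position: [0.6199, 0.2296, 0.074]
ee_rot: [[-0.901, 0.088, -0.424], [0.081, 0.996, 0.036], [0.425, -0.002, -0.905]]
ft_force: [-0.2, 1.0, -0.8]
finger_gap: 0.0379
grasp_force: 60.5
```

>>> carry_out:
  targets: "0 0 .001 0 0 0 1; 0 0 .002 0 0 0 1; 0 0 .002 0 0 0 1"

```text
clock: 51.35
position: [0.6198, 0.2297, 0.0734]
ee_rot: [[-0.902, 0.088, -0.422], [0.081, 0.996, 0.036], [0.424, -0.001, -0.906]]
ft_force: [1.7, -1.8, 4.4]
finger_gap: 0.0381
grasp_force: 61.0
```

>>> carry_out:
  targets: "0 0 .001 0 0 0 1; 0 0 .002 0 0 0 1; 0 0 .002 0 0 0 1"

```text
clock: 51.65
position: [0.6198, 0.2297, 0.0734]
ee_rot: [[-0.903, 0.089, -0.42], [0.081, 0.996, 0.037], [0.422, -0.001, -0.907]]
ft_force: [1.2, -2.7, 12.7]
finger_gap: 0.0381
grasp_force: 61.9
```

Contact. Release, retreat and check.

>>> carry_out:
  targets: "0 0 -.002 0 0 0 1; 0 0 -.002 0 0 0 .2; 0 0 -.002 0 0 0 .2; 0 0 -.002 0 0 0 .2; 0 0 -.03 0 0 0 .2; 0 0 -.07 0 0 0 .2; 0 0 -.12 0 0 0 0; 0 0 -.15 0 0 0 0"

```text
clock: 52.45
position: [0.6826, 0.2242, 0.2098]
ee_rot: [[-0.903, 0.088, -0.421], [0.08, 0.996, 0.037], [0.423, -0.001, -0.906]]
ft_force: [2.6, -0.2, 0.6]
finger_gap: 0.0853
grasp_force: 0.0
```

>>> carry_out:
  targets: "0 0 0 0 0 0 0; 0 0 0 0 0 0 0"

```text
clock: 52.65
position: [0.6826, 0.2246, 0.2057]
ee_rot: [[-0.902, 0.088, -0.423], [0.081, 0.996, 0.036], [0.424, -0.001, -0.906]]
ft_force: [-0.1, 0.0, -1.2]
finger_gap: 0.0855
grasp_force: 0.0
```

```bash
python3 bchk.py w20.png
python3 -c "
from go import *
to(*flat(.45,.35,.30,195))"
```

```text
cassette1 0.85 [256.5 184.4] board [0.0524 0.0012]
cassette1 0.67 [145.5 184.9] board [0.052  0.1023]
cassette1 0.6 [371.4  13.9] board [ 0.1946 -0.0906]
slope 0.62 [256.7 233. ] board [0.0045 0.001 ]
blob board [-0.0706  0.0265] size [np.float64(0.126), np.float64(0.142)] ang -172.1894087385686
blob board [0.0542 0.0997] size [np.float64(0.038), np.float64(0.098)] ang 180.0
blob board [0.0542 0.0012] size [np.float64(0.037), np.float64(0.097)] ang -178.87320966619592
blob board [ 0.0669 -0.0933] size [np.float64(0.114), np.float64(0.14)] ang -90.16346825692284
at [0.6807 0.2244 0.2049] shift [0.2585 0.1046 0.0169] rv [ 0.0747 -0.4387 -0.3448] q [ 14.7214  59.9377  57.9482 112.1028   8.1911  18.0551]
```

>>> carry_out:
  targets: ".258 .105 .017 .075 -.439 -.345 0; .258 .105 .017 .075 -.439 -.345 0; .258 .105 .017 .075 -.439 -.345 0; .258 .105 .017 .075 -.439 -.345 0; .258 .105 .017 .075 -.439 -.345 0; .258 .105 .017 .075 -.439 -.345 0; .258 .105 .017 .075 -.439 -.345 0; .258 .105 .017 .075 -.439 -.345 0"

```text
clock: 53.65
position: [0.4468, 0.3517, 0.3023]
ee_rot: [[-0.965, -0.264, 0.004], [-0.264, 0.965, 0.003], [-0.005, 0.001, -1.0]]
ft_force: [-0.1, -0.4, -0.3]
finger_gap: 0.0855
grasp_force: 0.0
```

>>> carry_out:
  targets: "0 0 0 0 0 0 0; 0 0 0 0 0 0 0"

```text
clock: 53.85
position: [0.4515, 0.3497, 0.2995]
ee_rot: [[-0.966, -0.258, 0.003], [-0.258, 0.966, -0.0], [-0.003, -0.001, -1.0]]
ft_force: [-0.7, -0.2, -0.5]
finger_gap: 0.0854
grasp_force: 0.0
```

```bash
python3 cchk.py w21.png; python3 -c "
from go import *
to(*flat(.4213,.3785,.041,201))"
```

```text
[0.4515 0.3497 0.2995]
cassette1 0.98 [134.3 257.6] [0.6462 0.222 ]
cassette1 0.6 [289.8 132. ] [0.4214 0.3833]
cassette1 0.57 [ 54.3 230.7] [0.6355 0.1052]
cassette1_well 0.66 [  5.6 290.2] [0.7449 0.0446]
cassette1_well 0.59 [ 43.8 224.9] [0.621  0.0987]
blob [0.6925 0.1035] size [np.float64(0.149), np.float64(0.156)] yaw 39.84483733034655
blob [0.4214 0.3791] size [np.float64(0.038), np.float64(0.099)] yaw 20.812524826365586
blob [0.292  0.3716] size [np.float64(0.176), np.float64(0.039)] yaw 105.80098842984165
at [0.4521 0.3496 0.2994] shift [0.0229 0.0362 0.2583] rv [-0.0013  0.0024 -0.1064] q [37.7778 13.9898 -1.9878 73.919  -0.1175 22.8728]
```

>>> carry_out:
  targets: ".023 .036 .05 0 0 -.106 0; .023 .036 .1 0 0 -.106 0; .023 .036 .15 0 0 -.106 0; .023 .036 .2 0 0 -.106 0; .023 .036 .24 0 0 -.106 0; .023 .036 .258 0 0 -.106 0; .023 .036 .258 0 0 -.106 0; .023 .036 .258 0 0 -.106 0"

```text
clock: 54.8
position: [0.4215, 0.3791, 0.0423]
ee_rot: [[-0.934, -0.359, 0.003], [-0.359, 0.934, 0.0], [-0.003, -0.001, -1.0]]
ft_force: [-0.2, -0.1, 1.0]
finger_gap: 0.0853
grasp_force: 0.0
```

```bash
python3 -c "
from go import *
to(*flat(.4214,.3788,.026,200.9))"; python3 chk.py w22.png cassette1
```

```text
at [0.4215 0.3791 0.0423] shift [ 0.0002 -0.0002  0.0163] rv [-0.0011  0.0032  0.002 ] q [ 42.037   24.1326 -23.628   42.0939  -0.1258  21.0249]
54.8 [0.4215 0.3791 0.0423] [ 42.037   24.1326 -23.628   42.0939  -0.1258  21.0249] 0.08527869745456568
cassette1 0.56 [257.6 237.9] [0.4209 0.3789] tool [0.0007 0.0001]
```

>>> carry_out:
  targets: "0 0 .008 0 0 0 0; 0 0 .016 0 0 0 0; 0 0 .016 0 0 0 0; 0 0 .016 0 0 0 1; 0 0 .016 0 0 0 1; 0 0 .016 0 0 0 1; 0 0 .016 0 0 0 1; 0 0 .016 0 0 0 1"

```text
clock: 55.7
position: [0.4213, 0.3798, 0.0271]
ee_rot: [[-0.933, -0.36, 0.005], [-0.36, 0.933, 0.001], [-0.005, -0.0, -1.0]]
ft_force: [-1.1, 0.0, 4.8]
finger_gap: 0.0381
grasp_force: 60.6
```

>>> carry_out:
  targets: "0 0 -.02 0 0 0 1; 0 0 -.06 0 0 0 1; 0 0 -.1 0 0 0 1; 0 0 -.15 0 0 0 1; 0 0 -.15 0 0 0 1; 0 0 -.15 0 0 0 1"

```text
clock: 56.3
position: [0.4211, 0.38, 0.1778]
ee_rot: [[-0.933, -0.36, 0.006], [-0.36, 0.933, 0.003], [-0.007, 0.0, -1.0]]
ft_force: [-1.2, 0.2, -2.2]
finger_gap: 0.0378
grasp_force: 60.3
```

```bash
python3 -c "
from go import *
to(*board(.1,h=.084))"
```

```text
at [0.4211 0.38   0.1778] shift [-0.2076 -0.1369  0.0293] rv [-0.0978  0.4354  0.4498] q [ 42.1336  16.5084 -14.7667  58.3486  -0.1253  21.0553]
```

>>> carry_out:
  targets: "-.035 -.023 0 -.014 .062 .064 1; -.07 -.046 0 -.028 .124 .128 1; -.105 -.07 0 -.042 .187 .193 1; -.14 -.092 0 -.056 .25 .257 1; -.175 -.115 .01 -.07 .31 .32 1; -.208 -.137 .029 -.098 .435 .45 1; -.208 -.137 .029 -.098 .435 .45 1; -.208 -.137 .029 -.098 .435 .45 1"

```text
clock: 57.1
position: [0.6642, 0.3227, 0.1353]
ee_rot: [[-0.895, 0.093, -0.435], [0.088, 0.996, 0.032], [0.436, -0.01, -0.9]]
ft_force: [-0.4, -0.1, -3.4]
finger_gap: 0.0376
grasp_force: 60.3
```

>>> carry_out:
  targets: "0 0 .02 0 0 0 1; 0 0 .04 0 0 0 1; 0 0 .055 0 0 0 1; 0 0 .065 0 0 0 1; 0 0 .072 0 0 0 1; 0 0 .075 0 0 0 1; 0 0 .075 0 0 0 1"

```text
clock: 57.8
position: [0.6315, 0.3291, 0.0806]
ee_rot: [[-0.902, 0.088, -0.423], [0.081, 0.996, 0.036], [0.424, -0.002, -0.905]]
ft_force: [0.3, 1.0, -1.1]
finger_gap: 0.038
grasp_force: 60.3
```

```bash
python3 -c "
from go import *
to(*board(.1,h=0))"
```

```text
at [0.6315 0.3291 0.0806] shift [-0.0005  0.0008  0.0074] rv [-0.0021 -0.0019 -0.0005] q [22.6599 57.0502 36.441  91.9718 11.2846 25.485 ]
```

>>> carry_out:
  targets: "0 0 .003 0 0 0 1; 0 0 .006 0 0 0 1; 0 0 .006 0 0 0 1"

```text
clock: 58.1
position: [0.6295, 0.3291, 0.0747]
ee_rot: [[-0.902, 0.089, -0.423], [0.081, 0.996, 0.036], [0.424, -0.002, -0.905]]
ft_force: [-0.3, -0.3, -0.6]
finger_gap: 0.0378
grasp_force: 60.3
```

>>> carry_out:
  targets: "0 0 .001 0 0 0 1; 0 0 .002 0 0 0 1; 0 0 .002 0 0 0 1"

```text
clock: 58.4
position: [0.6292, 0.3292, 0.074]
ee_rot: [[-0.902, 0.089, -0.422], [0.081, 0.996, 0.036], [0.423, -0.002, -0.906]]
ft_force: [1.0, -0.5, 4.0]
finger_gap: 0.0378
grasp_force: 60.8
```

>>> carry_out:
  targets: "0 0 .001 0 0 0 1; 0 0 .002 0 0 0 1; 0 0 .002 0 0 0 1"

```text
clock: 58.7
position: [0.6292, 0.3292, 0.074]
ee_rot: [[-0.903, 0.089, -0.42], [0.081, 0.996, 0.037], [0.421, -0.001, -0.907]]
ft_force: [2.8, -2.0, 11.4]
finger_gap: 0.0379
grasp_force: 61.6
```

>>> carry_out:
  targets: "0 0 -.002 0 0 0 1; 0 0 -.002 0 0 0 .2; 0 0 -.002 0 0 0 .2; 0 0 -.002 0 0 0 .2; 0 0 -.03 0 0 0 .2; 0 0 -.07 0 0 0 .2; 0 0 -.12 0 0 0 0; 0 0 -.15 0 0 0 0"

```text
clock: 59.5
position: [0.6764, 0.3192, 0.1995]
ee_rot: [[-0.905, 0.091, -0.415], [0.082, 0.996, 0.041], [0.417, 0.003, -0.909]]
ft_force: [61.0, 18.2, 36.8]
finger_gap: 0.0854
grasp_force: 0.0
```

>>> carry_out:
  targets: "0 0 0 0 0 0 0; 0 0 0 0 0 0 0"

```text
clock: 59.7
position: [0.6776, 0.3189, 0.2012]
ee_rot: [[-0.907, 0.092, -0.411], [0.082, 0.996, 0.042], [0.413, 0.005, -0.911]]
ft_force: [-0.4, 0.0, 0.5]
finger_gap: 0.0853
grasp_force: 0.0
```

```bash
python3 bchk.py w23.png
python3 - <<'E'
from go import *
s=eyes.grab_frame('scene'); save(s,'scene9.png'); t=eyes.grab_frame('top'); save(t,'top9.png')
for g in (s,t):
  for q in ['bottle1','cassette1','marker','tape','tube','pipette']:
    for r in eyes.place_of(g,q):
      if r['score']>.3: print(q,round(r['score'],2),atz(g,r['position'],.04 if 'bot' in q else 0)[:2])
a=s['pixels'][80:320,60:400][:,:,::-1]; b=t['pixels'][100:290,110:440][:,:,::-1]
a=cv2.resize(a,(400,282)); b=cv2.resize(b,(800,460)); b=cv2.resize(t['pixels'][110:280,120:420][:,:,::-1],(530,300))
c=np.zeros((600,800,3),np.uint8); c[:282,:400]=a; c[300:,:530]=b; w=cv2.imread('pics/w23.png'); c[:282,400:776]=cv2.resize(w,(376,282)); cv2.imwrite('pics/final.png',c)
E
```

```text
cassette1 0.79 [262.8 197.9] board [ 0.0509 -0.099 ]
cassette1 0.75 [ 39.6 196.9] board [0.0524 0.1039]
cassette1_well 0.72 [261.1 166.2] board [ 0.0838 -0.0971]
slope 0.86 [154.7 245.3] board [0.0042 0.0018]
blob board [-0.019   0.0642] size [np.float64(0.097), np.float64(0.042)] ang -48.55806819824262
blob board [0.0542 0.0978] size [np.float64(0.038), np.float64(0.101)] ang 179.88631804697087
blob board [ 0.0543 -0.0001] size [np.float64(0.037), np.float64(0.099)] ang -179.94189071007273
blob board [ 0.0552 -0.0997] size [np.float64(0.036), np.float64(0.097)] ang -178.40228816989367
blob board [ 0.0681 -0.1234] size [np.float64(0.083), np.float64(0.114)] ang -175.36995358920237
bottle1 0.93 [ 0.5095 -0.2741]
bottle1 0.76 [ 0.3641 -0.1062]
bottle1 0.73 [ 0.3084 -0.2763]
cassette1 0.82 [0.6156 0.3217]
cassette1 0.73 [0.5853 0.1212]
marker 0.67 [ 0.5564 -0.0508]
tape 0.78 [0.7711 0.0402]
tube 0.7 [0.3219 0.4543]
pipette 0.7 [ 0.5526 -0.0551]
bottle1 0.87 [ 0.2762 -0.296 ]
bottle1 0.75 [ 0.3362 -0.1243]
bottle1 0.67 [ 0.4943 -0.2973]
bottle1 0.59 [ 0.5946 -0.2299]
cassette1 0.7 [0.6248 0.2419]
cassette1 0.69 [0.6205 0.1368]
marker 0.6 [0.6224 0.2364]
tape 0.78 [0.757  0.0439]
tape 0.5 [0.6062 0.23  ]
tube 0.65 [ 0.4947 -0.3006]
pipette 0.58 [ 0.3777 -0.4444]
```

View pics/final.png

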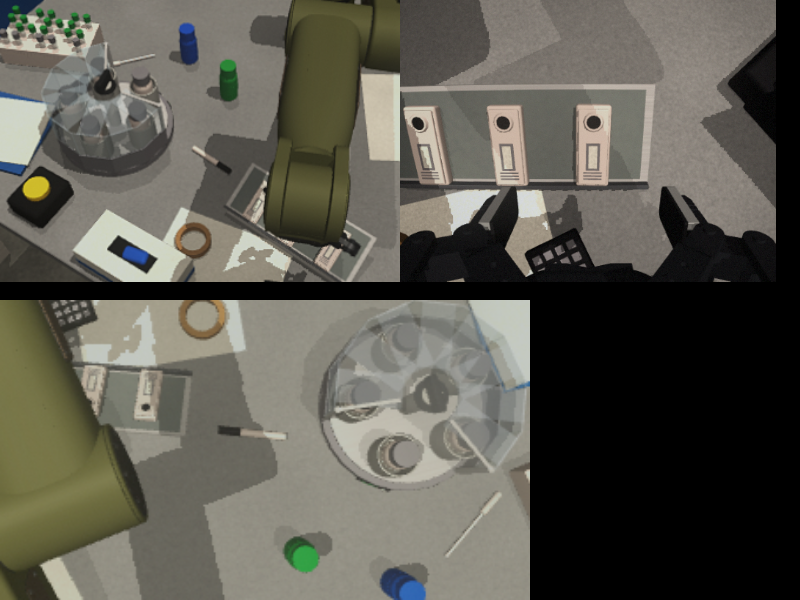

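```bash
python3 -c "
from h import *
st=manip.observe(); print(st['qpos'],st['ft_force'],st['clock']); print(manip.hand_in())"
```

```text
[ 20.8311  66.4477  71.541  117.1326  10.6773  23.9661] [-0.9318  0.2497  1.1087] 60.6
the job is handed in; nothing more can be done
None
```

I handed the job in at 60.6 s: all three milk bottles stand in their own cups in the warmer, and all three cassettes lie straight on the stand with the sample well uphill and the foot at the ledge. The hand-in returned no verdict, and the wrist force jumped briefly to about 65–75 N on the last retreat, when a joint came close to its range limit.

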